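# Ready the counter-cleaning kit and uncap the cleaner

## Robot

A 7-joint arm with a two-finger parallel gripper is mounted at the origin on the work surface. World frame = base frame: x ahead of the robot, y to its left, z up, the work surface at z = 0. Lengths are in m, angles in rad, forces in N, time in s.
With the tool pointing down it reaches from about 0.35 to 0.9 m from the base axis. Payload 8.1 kg.
Tool frame: the origin (TCP) lies at the very end of the fingers, on their centre line; the grasp point (between the pads) lies 19 mm behind it (arm.grip_depth is the distance from the TCP to the grasp point, in m); z points along the fingers, y is the line along which they close (so a half turn about z gives the same grasp; the last joint's range is limited). The gripper opens to 92 mm and grips with 3 to 60 N. Pads are 19 mm wide; open, the fingers measure 130 mm over their backs; the gripper's body (75 mm by 190 mm) begins 47 mm behind the grasp point.
Start: joints at [-1.434, 0.434, 0.025, 1.573, -0.012, 1.134, -0.075], TCP at [0.148, 0.607, 0.196] pointing down, gripper open.
Joint ranges: [-2.62, 2.62], [-0.44, 2.09], [-1.27, 1.32], [0.08, 2.57], [-1.32, 4.46], [0.12, 2], [-2.74, 2.74]. Speed limits (rad/s): [2.22, 2.22, 3.01, 3.01, 3.14, 3.14, 3.14].

## Interface

Orientations are given as a unit quaternion [w, x, y, z].
In Python, from workcell import sensors, viewer, job, arm gives the robot as it stands.
- The arm moves only by the tool apply_moves, never from a script. Its argument "steps" is a list of rows, each an object with "offset": the shift along the tool's x, y, z normalised to -1 to 1, where 1 is 10 cm, a list of three; "twist": the turn about the tool's z normalised to -1 to 1, where 1 is 30 degrees; "claw": the opening, from 0 (shut) to 1 (fully open). A call has 1 to 10 rows; each row is the pose to reach, as a shift and turn from the pose commanded when the call began, along the tool's axes at that moment; what a row does not reach only later rows make up. A row lasts 1/8 s, in which the tool goes at most 62.5 mm and 10.7 degrees, less where a joint would pass 70% of its speed; a pose out of reach is approached as far as the arm can. A call with a number of a shift or a turn outside -1 to 1 is refused whole. A call with a gripper value outside its range is refused whole. The fingers move at their own pace and stop on an object; "grip_force" is the grip in N (left out, the last holds). Time passes only in rows, so rows that repeat a pose let the fingers close. It gives the time, the measured TCP pose, the force, the opening and the grip force at its end, in the units of the state.
- sensors.sense(): the state, without advancing time (a new reading comes with each control period).
- viewer.get_image(name): name is "scene" or "side" or "wrist"; returns the picture (420x560x3 uint8, blue, green, red); there is no depth.
- viewer.camera_model(name): a dict with "fx", "fy", "cx", "cy" (pixels), "origin" and "attitude" of the camera in the world; the wrist camera has in their place "tool_from_camera" (4x4, takes a point from camera to tool coordinates, whose origin is the TCP and whose axes are the flange's). Camera axes: x right, y down, z forward; pixel columns grow to the right and rows downward; lengths in m; the calibration is good to about 2 mm. A picture is of the moment at which its call begins: read the wrist's pose just before it. camera_model takes no time and is no camera call.
- job.sign_off(): hands the job in; it is judged then, once.
The state is a dict: "clock": time; "joint_pos": joint angles; "qd": joint speeds; "joint_torque": joint torques, N m; "tool_pos": TCP position; "eef_rot": TCP orientation; "ft_force": force on the tool from outside, world axes, zero at the start; "wrist_torque": the same for the moment, N m; "opening": opening from 0.0 (shut) to 1.0 (fully open); "grip_force": force on a finger pad.
Only numpy, scipy, OpenCV 4.12 (cv2) and the standard library are available. Lean on these libraries where they do the work, as an engineer would, in place of code of your own. Each camera call takes 0.05 s, during which the arm holds its last target. There are 200 camera calls.

## Task

Get the kit ready for cleaning label glue off the shop counter: first lay the scraper flat in its shaped tray compartment, blade in the wide end, and let go of it. Then open the cleaner jug: press its push-and-turn safety cap down, twist it anticlockwise while it is pressed, lift it off and finish while still holding the cap, still and level, straight above the jug's mouth with about a hand's width of air between them. Leave the two tins and the pen cup standing where they are.

Things in the scene. Friction and masses are not known exactly. Their poses are not given: they have to be found in the camera images.
- jug: White rectangular cleaner jug, 120 x 88 mm, held immovably in a steel bracket bolted to the counter (base 150 x 112 mm). Origin: centre of the underside; z up; its rear handle sticks out to +x, at most 125 mm high. The neck's axis is 22 mm from the centre towards -x; the shoulder is 150 mm above the counter, nothing stands beside the neck above it.
- jug_mouth (a point): Point on the neck's axis at the top of the jug's mouth (the black spring seal inside the cap), 183 mm above the counter. Axes as the jug's.
- cap: Grey round ribbed push-and-turn cap, 58 mm diameter, 31 mm high, 30 g. Origin: centre of its lower rim (158 mm above the counter when closed, top at 189 mm); z up; x along the low raised bar on its top, parallel to the jug's x when closed. Grip its sides from above at any yaw. It must be pushed 5 to 8 mm down (6 to 7 is right) before it can turn or lift; see seal.
- seal (a joint): Spring seal under the cap: how far the cap is pushed down, 0 (at rest) to 0.008 m; 4 N at first, 12 N at full depth. Held down, the cap turns anticlockwise seen from above; it is free to lift straight up once turned 55 to 120 degrees (80 is right; stop at 125). Let up sooner, it stays caught under a ledge.
- scraper: Flat label scraper lying on the counter, 200 mm long, about 120 g. Origin: underside, midway along it (on the handle); z up; x along it towards the blade. Wooden handle 24 mm wide, 14 mm thick, x = -100 to +35 mm; steel blade 60 mm wide (y), 5 mm thick, x = +33 to +100 mm; one common flat underside. It balances near x = +15 mm.
- tray: Grey plastic tray fixed to the counter, 224 x 168 mm, walls and blocks 18 mm high, floor 4 mm thick. Origin: centre of its underside; z up; x axis towards the end for the blades. A black bristle brush already lies in the narrow slot on its +y side, up to 23 mm high; that brush is fixed.
- tray_slot (a point): Centre of the floor of the scraper's compartment (tray x = 0, y = -28 mm, 4 mm above the counter); axes as the tray's. The scraper's origin belongs here, blade towards +x. Compartment: x -106 to +106 mm; 70 mm wide for x above +45 (blade), 36 mm wide for x below -60 (handle's end), 100 mm wide between, with room for fingers.
- tin_a: Steel food tin with a red label, 74 mm diameter, 75 mm high, on the far side; bystander. Origin: centre of its underside.
- tin_b: Second food tin, same size; bystander. Origin: centre of its underside.
- pen_cup: Dark steel pen cup with pens, 72 mm diameter, 135 mm high with the pens, on the far side; bystander. Origin: centre of its underside.
- blade (a point): Centre of the top of the scraper's blade, 67 mm from the scraper's origin along its x axis, 5 mm above its underside.
Things that resemble listed ones, but are neither listed nor needed, are in the scene too. There is more than one size of the scraper; the job needs the largest. Of the things that look like the jug, the smaller one is meant.

How it is judged:
By the outcome, as a careful person would: the job done as asked, in the order asked, and still so for the second after the job is handed in, while the arm keeps its last pose, push and grip.
It also fails if it takes over 61 s, if anything falls off the work surface, if the arm or the gripper's body presses on something with over 40 N, if the wrist force passes 120 N, or if a joint passes its speed limit or range.

## Working session

There is one attempt and no reset: what is moved stays moved. The work goes in short steps, Python scripts to look and compute and a tool call to move; the robot and the scene stay as the last step left them, time stands still between calls to the robot, and variables do not carry over. Pictures are saved under pics/ and viewed, at most 10 in all, crops included, and the job is handed in when it is done.

Besides the shell and the picture viewer there is one more tool, called after "Call:" as name(argument=value, ...) on one line, values as JSON. apply_moves: Moves the arm, as the interface text tells. Scaled input: -1 to 1 covers 10 cm each way for a shift and 30 degrees each way for a turn. Its arguments: {"type":"object","properties":{"steps":{"type":"array","items":{"type":"object","properties":{"offset":{"type":"array","items":{"type":"number","minimum":-1,"maximum":1}},"twist":{"type":"number","minimum":-1,"maximum":1},"claw":{"type":"number"}}}},"grip_force":{"type":"number"}},"required":["steps"]}

```bash
mkdir -p pics; cat > h.py <<'E'
import numpy as np, cv2
from scipy.spatial.transform import Rotation as R
from workcell import sensors, viewer, job, arm
def quat(q): return R.from_quat([q[1],q[2],q[3],q[0]]).as_matrix()
def cam(n,s=None):
    m=viewer.camera_model(n)
    if n=="wrist":
        T=np.eye(4);T[:3,:3]=quat(s["eef_rot"]);T[:3,3]=s["tool_pos"]
        M=T@np.array(m["tool_from_camera"]);return m,M[:3,:3],M[:3,3]
    a=np.array(m["attitude"]);a=a if a.shape==(3,3) else quat(a)
    return m,a,np.array(m["origin"])
def ray(c,p):
    m,A,o=c;d=A@np.array([(p[0]-m["cx"])/m["fx"],(p[1]-m["cy"])/m["fy"],1.]);return o,d/np.linalg.norm(d)
def onz(c,p,z):
    o,d=ray(c,p);return o+d*(z-o[2])/d[2]
def tri(c1,p1,c2,p2):
    o1,d1=ray(c1,p1);o2,d2=ray(c2,p2)
    t=np.linalg.lstsq(np.c_[d1,-d2],o2-o1,rcond=None)[0]
    a=o1+t[0]*d1;b=o2+t[1]*d2;return (a+b)/2,np.linalg.norm(a-b)
def proj(c,P):
    m,A,o=c;q=A.T@(np.array(P)-o);return np.array([m["fx"]*q[0]/q[2]+m["cx"],m["fy"]*q[1]/q[2]+m["cy"]])
E
python3 - <<'E'
from h import *
s=sensors.sense();print(s["tool_pos"],s["eef_rot"],s["opening"])
for n in ["scene","side","wrist"]:
    im=viewer.get_image(n);cv2.imwrite(f"pics/{n}0.png",im);m=viewer.camera_model(n);print(n,m)
a=[cv2.imread(f"pics/{n}0.png") for n in ["scene","side"]]
E
```

```text
[0.14838475 0.60656452 0.19472827] [ 1.10958697e-06  1.19624554e-01  9.92818889e-01 -7.87339502e-04] 1.000592651016076
scene {'fx': 492.47855689876945, 'fy': 492.47855689876945, 'cx': 275.96951648759807, 'cy': 210.3838786170374, 'origin': array([ 1.22711178, -0.63990086,  1.48178503]), 'attitude': array([-0.26507845,  0.89697034,  0.33749498, -0.10618267])}
side {'fx': 445.58096342355293, 'fy': 445.58096342355293, 'cx': 276.83953398930606, 'cy': 208.51087652143454, 'origin': array([ 0.37138973, -1.0322376 ,  1.29764797]), 'attitude': array([-0.3654279 ,  0.92070019, -0.13060604,  0.04142066])}
wrist {'fx': 307.27146828003555, 'fy': 307.27146828003555, 'cx': 280.09321832915714, 'cy': 208.80498460225664, 'tool_from_camera': array([[ 4.41300644e-04, -9.57717093e-01, -2.87711271e-01,
         7.78781315e-02],
       [ 9.99999902e-01,  4.32959665e-04,  9.26196920e-05,
        -1.01545706e-03],
       [ 3.58639133e-05, -2.87711284e-01,  9.57717190e-01,
        -1.89493661e-01],
       [ 0.00000000e+00,  0.00000000e+00,  0.00000000e+00,
         1.00000000e+00]])}
```

View pics/scene0.png

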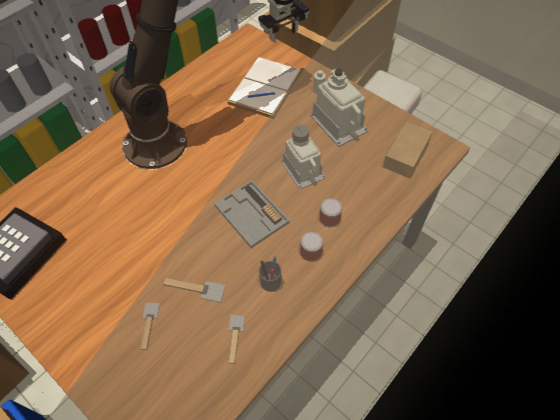

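View pics/side0.png

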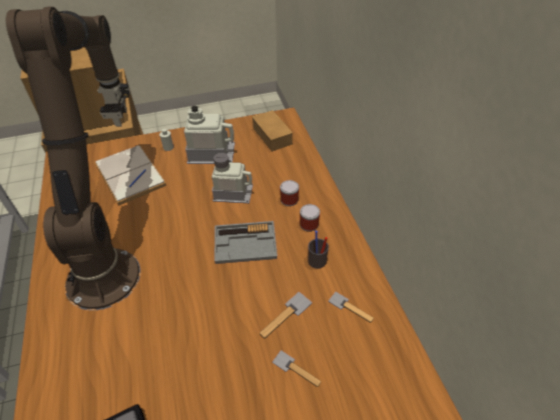

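The scene view shows three scrapers, at about (195,290), (150,325) and (236,338); the first looks longest. In the side view they are at (287,314), (297,368) and (350,307). Two jugs stand at (302,158) and (338,105) in the scene view, and the nearer one is smaller. The tray is at (251,213), the tins at (331,212) and (312,246), and the pen cup at (271,275).

I'll measure these and make one enlarged crop to confirm.

```bash
python3 - <<'E'
from h import *
S=cam("scene");D=cam("side")
ims=cv2.imread("pics/scene0.png");imd=cv2.imread("pics/side0.png")
def segs(im,name):
    hsv=cv2.cvtColor(im,cv2.COLOR_BGR2HSV)
    # grey (low saturation) on wood
    m=((hsv[...,1]<75)&(hsv[...,2]>70)).astype(np.uint8)*255
    m=cv2.morphologyEx(m,cv2.MORPH_OPEN,np.ones((3,3)))
    n,l,st,ce=cv2.connectedComponentsWithStats(m)
    for i in range(1,n):
        if 80<st[i,4]<6000:
            pts=np.argwhere(l==i)[:,::-1].astype(np.float32);r=cv2.minAreaRect(pts)
            print(name,st[i].tolist(),ce[i].round(1),cv2.boxPoints(r).round(1).tolist(), onz(S if name=="scene" else D,ce[i],0.0).round(3))
segs(ims,"scene");segs(imd,"side")
a=cv2.resize(ims[120:370,130:350],None,fx=2.3,fy=2.3,interpolation=cv2.INTER_CUBIC)
b=cv2.resize(imd[145:390,200:385],None,fx=2.3,fy=2.3,interpolation=cv2.INTER_CUBIC)
cv2.imwrite("pics/ca.png",a)
b=cv2.resize(imd[145:390,200:385],None,fx=2.4,fy=2.4,interpolation=cv2.INTER_CUBIC);cv2.imwrite("pics/cb.png",b)
E
```

```text
scene [174, 0, 117, 42, 2455] [233.4  13.7] [[174.0, 41.0], [174.0, 0.0], [290.0, 0.0], [290.0, 41.0]] [-0.341  0.797  0.   ]
scene [230, 58, 69, 56, 2220] [264.6  85. ] [[228.6999969482422, 99.19999694824219], [260.8999938964844, 46.400001525878906], [299.5, 69.9000015258789], [267.20001220703125, 122.69999694824219]] [0.108 0.528 0.   ]
scene [311, 68, 57, 78, 2960] [338.1 106.8] [[291.3999938964844, 91.5], [333.0, 58.20000076293945], [381.8999938964844, 119.30000305175781], [340.29998779296875, 152.60000610351562]] [0.427 0.631 0.   ]
scene [282, 125, 43, 64, 1743] [302.3 158.1] [[269.79998779296875, 138.60000610351562], [304.20001220703125, 121.4000015258789], [330.79998779296875, 174.60000610351562], [296.3999938964844, 191.8000030517578]] [0.49  0.323 0.   ]
scene [215, 181, 74, 66, 2470] [250.1 213.2] [[213.10000610351562, 203.60000610351562], [248.6999969482422, 173.10000610351562], [289.6000061035156, 220.89999389648438], [254.0, 251.39999389648438]] [0.511 0.005 0.   ]
scene [321, 198, 21, 19, 318] [330.9 207.2] [[321.0, 198.0], [341.0, 198.0], [341.0, 216.0], [321.0, 216.0
[... 2384 characters left out ...]
75]] [-0.044  0.018  0.   ]
side [286, 293, 25, 21, 303] [298.5 302.9] [[285.0, 304.0], [299.0, 290.0], [311.0, 302.0], [297.0, 316.0]] [ 0.629 -0.289  0.   ]
side [330, 293, 17, 15, 170] [337.7 299.9] [[328.20001220703125, 300.79998779296875], [334.8999938964844, 290.6000061035156], [347.3999938964844, 298.8999938964844], [340.6000061035156, 309.1000061035156]] [ 0.758 -0.315  0.   ]
side [274, 351, 19, 20, 235] [282.8 360.4] [[272.0, 362.0], [280.20001220703125, 349.79998779296875], [294.0, 359.0], [285.79998779296875, 371.20001220703125]] [ 0.524 -0.466  0.   ]
side [116, 411, 20, 9, 114] [127.2 416.2] [[116.0, 411.0], [135.0, 411.0], [135.0, 419.0], [116.0, 419.0]] [ 0.061 -0.5    0.   ]
```

View pics/ca.png

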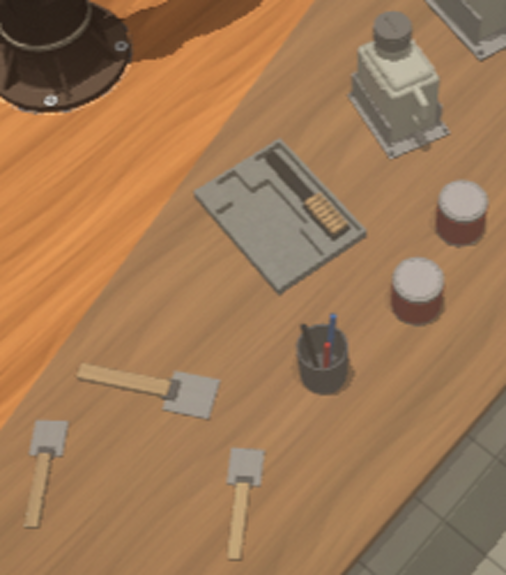

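View pics/cb.png

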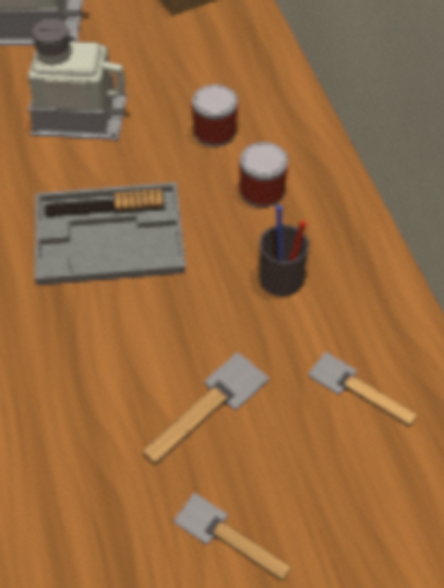

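The crops confirm it: the longest scraper lies at scene (195,290), with its blade at (213,291) and tail near (164,282). The smaller jug is at scene (302,158), with its cap at about (301,133). The tray's blade end points to world +x, and the brush is on the far +y side. Next I'll compute rough poses and move the wrist camera over the scraper.

```bash
cat >> h.py <<'E'
def plan(P,yaw=None,s=None):
    """offset to world TCP P in tool units; twist (units) so that tool y points along yaw (deg, mod 180)"""
    s=s or sensors.sense();M=quat(s["eef_rot"])
    o=M.T@(np.array(P)-s["tool_pos"])/0.1
    y=np.degrees(np.arctan2(M[1,1],M[0,1]));out=[o.round(3).tolist(),"yawY",round(y,1),"q7",round(s["joint_pos"][6],2),"F",np.round(s["ft_force"],1),"op",round(s["opening"],3),"t",round(s["clock"],2)]
    if yaw is not None:
        d=(yaw-y+90)%180-90;out+=["twist",round(-d/30,3)]
    print(*out)
E
python3 - <<'E'
from h import *
S=cam("scene");D=cam("side")
p=lambda c,o,k:(np.array(c)/k+o)
A=lambda x,y:p((x,y),(130,120),2.3);B=lambda x,y:p((x,y),(200,145),2.4)
bl=tri(S,(212.8,291.4),D,(298.5,302.9));ta=tri(S,A(79,371),D,B(150,455));cap=tri(S,A(392,27),D,B(51,33));print("blade",bl,"tail",ta,"captop",cap)
v=(bl[0]-ta[0])[:2];print(np.linalg.norm(v),np.degrees(np.arctan2(v[1],v[0])))
print("tins",tri(S,(330.9,207.2),D,(289.1,187)),tri(S,(311.5,241.5),D,(309.5,211.7)))
for k,a,b in [("small1",A(48,438),B(200,517)),("t1",A(32,527),B(282,572))]:print(k,tri(S,a,D,b))
print("tray",[onz(D,B(*q),.018).round(3) for q in [(35,278),(37,188),(177,185),(183,268)]],[onz(S,A(*q),.018).round(3) for q in [(196,195),(279,142),(364,234),(280,291)]])
plan([.4,-.2,.3])
plan([.56,-.35,.22])
E
```

```text
blade (array([ 0.62843511, -0.29582127,  0.00776833]), np.float64(0.003411058025437682)) tail (array([ 0.48552929, -0.37589552,  0.01347969]), np.float64(0.004649422860757173)) captop (array([0.50019934, 0.29090594, 0.18418653]), np.float64(0.0014845837084794622))
0.1638107406499628 29.2631677838968
tins (array([0.73781458, 0.1747005 , 0.07341705]), np.float64(0.003357644346061321)) (array([0.77274628, 0.02680537, 0.07255611]), np.float64(0.003317418109481065))
small1 (array([ 0.52539313, -0.47029916,  0.00473225]), np.float64(0.0039008733959257965))
t1 (array([ 0.60239646, -0.56438067,  0.00144706]), np.float64(0.006670029408161343))
tray [array([ 0.391, -0.053,  0.018]), array([0.426, 0.122, 0.018]), array([0.642, 0.064, 0.018]), array([ 0.607, -0.097,  0.018])] [array([ 0.401, -0.058,  0.018]), array([0.429, 0.101, 0.018]), array([0.645, 0.059, 0.018]), array([ 0.616, -0.097,  0.018])]
[-4.361, -7.239, -1.041] yawY 76.3 q7 -0.08 F [-0.2 -0.3  0.2] op 0.999 t 0.15
[-6.271, -8.315, -0.24] yawY 76.3 q7 -0.08 F [-0.2 -0.3  0.2] op 0.999 t 0.15
```

Call:
apply_moves(steps=[{"offset": [-1,-1,-0.8],"twist": 0,"claw": 1},{"offset": [-1,-1,-0.8],"twist": 0,"claw": 1},{"offset": [-1,-1,-0.8],"twist": 0,"claw": 1},{"offset": [-1,-1,-0.8],"twist": 0,"claw": 1},{"offset": [-1,-1,-0.8],"twist": 0,"claw": 1}])

```text
clock: 0.78
tool_pos: [0.2211, 0.4866, 0.2751]
eef_rot: [-0.0, 0.119, 0.993, -0.0]
ft_force: [-0.1, 1.0, -0.4]
opening: 1.002
grip_force: 0.0
```

Call:
apply_moves(steps=[{"offset": [-1,-1,0],"twist": 0.5,"claw": 1},{"offset": [-1,-1,0],"twist": 0.5,"claw": 1},{"offset": [-1,-1,0],"twist": 0.5,"claw": 1},{"offset": [-1,-1,0],"twist": 0.5,"claw": 1},{"offset": [-1,-1,0],"twist": 0.5,"claw": 1}])

```text
clock: 1.4
tool_pos: [0.2938, 0.3672, 0.2751]
eef_rot: [-0.0, 0.247, 0.969, -0.0]
ft_force: [0.6, -0.1, -0.1]
opening: 0.997
grip_force: 0.0
```

```bash
python3 - <<'E'
from h import *
s=sensors.sense();print(s["tool_pos"],s["joint_pos"].round(2) if hasattr(s["joint_pos"],"round") else s["joint_pos"]);plan([.44,.1,.3]);plan([.54,-.33,.25],119)
E
```

```text
[0.2938234  0.36721471 0.27510463] [-1.15  0.11  0.16  1.82 -0.02  1.21  0.09]
[-2.561, -1.649, -0.25] yawY 61.5 q7 0.09 F [ 0.6 -0.1 -0.1] op 0.997 t 1.4
[-5.494, -4.948, 0.25] yawY 61.5 q7 0.09 F [ 0.6 -0.1 -0.1] op 0.997 t 1.4 twist -1.918
```

Call:
apply_moves(steps=[{"offset": [-1,-0.9,-0.2],"twist": 0,"claw": 1},{"offset": [-1,-0.9,-0.2],"twist": 0,"claw": 1},{"offset": [-1,-0.9,-0.2],"twist": 0,"claw": 1},{"offset": [-1,-0.9,-0.2],"twist": 0,"claw": 1}])

```text
clock: 1.9
tool_pos: [0.3393, 0.2396, 0.2956]
eef_rot: [0.0, 0.248, 0.969, 0.0]
ft_force: [0.3, 0.4, -0.4]
opening: 1.001
grip_force: 0.0
```

Call:
apply_moves(steps=[{"offset": [-1,-0.9,0],"twist": 1,"claw": 1},{"offset": [-1,-0.9,0],"twist": 1,"claw": 1},{"offset": [-1,-0.9,0],"twist": 1,"claw": 1},{"offset": [-1,-0.9,0],"twist": 1,"claw": 1},{"offset": [-1,-0.9,0],"twist": 1,"claw": 1}])

```text
clock: 2.52
tool_pos: [0.3837, 0.1135, 0.2953]
eef_rot: [-0.0, 0.487, 0.873, -0.0]
ft_force: [-0.4, 0.2, 0.2]
opening: 1.002
grip_force: 0.0
```

```bash
python3 - <<'E'
from h import *
s=sensors.sense();im=viewer.get_image("wrist");cv2.imwrite("pics/w1.png",im);np.save("w1.npy",s,allow_pickle=True)
print(s["tool_pos"],np.round(s["joint_pos"],2));plan([.54,-.33,.25],-61)
E
```

```text
[0.38365207 0.11352092 0.29526159] [-0.85 -0.05  0.41  1.93  0.02  1.26  0.11]
[-4.594, -0.992, 0.454] yawY 31.6 q7 0.11 F [0.4 0.1 0.6] op 0.996 t 2.58 twist -2.913
```

View pics/w1.png

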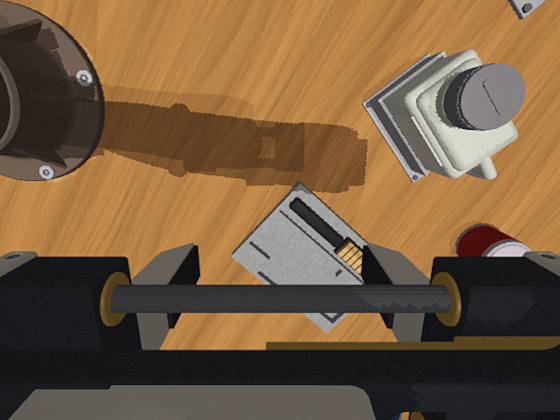

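The wrist view shows the tray around (300,255), the small jug's cap at (494,96), and the gripper hiding everything below row 250. Now moving over the scraper.

Call:
apply_moves(steps=[{"offset": [-1,-0.25,0.2],"twist": 0,"claw": 1},{"offset": [-1,-0.25,0.2],"twist": 0,"claw": 1},{"offset": [-1,-0.25,0.2],"twist": 0,"claw": 1}])

```text
clock: 2.95
tool_pos: [0.4147, 0.0112, 0.2751]
eef_rot: [-0.0, 0.491, 0.871, -0.001]
ft_force: [-0.8, 1.1, 0.4]
opening: 0.999
grip_force: 0.0
```

Call:
apply_moves(steps=[{"offset": [-1,-0.25,0.2],"twist": 0,"claw": 1},{"offset": [-1,-0.25,0.2],"twist": 0,"claw": 1},{"offset": [-1,-0.25,0.2],"twist": 0,"claw": 1}])

```text
clock: 3.32
tool_pos: [0.4455, -0.0866, 0.2551]
eef_rot: [-0.0, 0.491, 0.871, -0.001]
ft_force: [-0.5, 0.8, -0.3]
opening: 1.0
grip_force: 0.0
```

Call:
apply_moves(steps=[{"offset": [-1,-0.25,0.2],"twist": 0,"claw": 1},{"offset": [-1,-0.25,0.2],"twist": 0,"claw": 1},{"offset": [-1,-0.25,0.2],"twist": 0,"claw": 1}])

```text
clock: 3.7
tool_pos: [0.4761, -0.1846, 0.2348]
eef_rot: [-0.0, 0.491, 0.871, -0.001]
ft_force: [-0.3, 0.1, -0.1]
opening: 1.0
grip_force: 0.0
```

Call:
apply_moves(steps=[{"offset": [-1,-0.25,0.2],"twist": 0,"claw": 1},{"offset": [-1,-0.25,0.2],"twist": 0,"claw": 1},{"offset": [-1,-0.25,0.2],"twist": 0,"claw": 1}])

```text
clock: 4.08
tool_pos: [0.5068, -0.2825, 0.2146]
eef_rot: [-0.001, 0.49, 0.871, -0.0]
ft_force: [0.5, 0.7, -0.2]
opening: 1.002
grip_force: 0.0
```

Call:
apply_moves(steps=[{"offset": [-0.6,0,0],"twist": 1,"claw": 1},{"offset": [-0.6,0,0],"twist": 1,"claw": 1},{"offset": [-0.6,0,0],"twist": 1,"claw": 1}])

```text
clock: 4.45
tool_pos: [0.5386, -0.3306, 0.215]
eef_rot: [-0.001, 0.7, 0.714, 0.001]
ft_force: [0.3, 0.5, -0.1]
opening: 0.996
grip_force: 0.0
```

Call:
apply_moves(steps=[{"offset": [0,0,0],"twist": 1,"claw": 1},{"offset": [0,0,0],"twist": 1,"claw": 1},{"offset": [0,0,0],"twist": 1,"claw": 1}])

```text
clock: 4.82
tool_pos: [0.5388, -0.3296, 0.2152]
eef_rot: [-0.001, 0.861, 0.509, 0.001]
ft_force: [0.4, -0.0, 0.7]
opening: 0.999
grip_force: 0.0
```

Call:
apply_moves(steps=[{"offset": [0,0,0],"twist": 1,"claw": 1},{"offset": [0,0,0],"twist": 1,"claw": 1},{"offset": [0,0,0],"twist": 1,"claw": 1},{"offset": [0,0,0],"twist": 1,"claw": 1}])

```text
clock: 5.32
tool_pos: [0.5386, -0.3304, 0.2149]
eef_rot: [-0.001, 0.962, 0.272, 0.0]
ft_force: [-0.1, -0.2, 0.2]
opening: 1.004
grip_force: 0.0
```

```bash
python3 - <<'E'
from h import *
s=sensors.sense();im=viewer.get_image("wrist");cv2.imwrite("pics/w2.png",im);np.save("w2.npy",s,allow_pickle=True)
print(s["tool_pos"],np.round(s["joint_pos"],2));plan([.57,-.326,.1],-61)
E
```

```text
[ 0.53862281 -0.33036045  0.21492002] [-0.22  0.67  1.19  1.58 -0.63  1.33  0.04]
[0.295, 0.125, 1.151] yawY -58.4 q7 0.04 F [ 0.   0.7 -0.1] op 1.001 t 5.38 twist 0.088
```

View pics/w2.png

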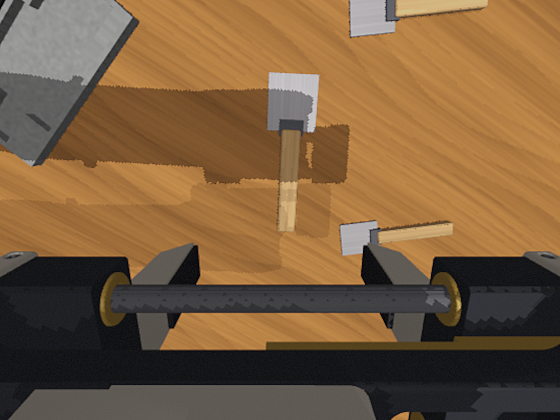

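The wrist view shows the scraper: blade corners at (269,72), (319,75), (316,132) and (267,130), and the tail's end at about (287,231).

```bash
python3 - <<'E'
from h import *
s=np.load("w2.npy",allow_pickle=True).item();W=cam("wrist",s);S=cam("scene");D=cam("side")
c=[(269,72),(319,74),(316,132),(267,130)]
P=np.array([onz(W,q,.005) for q in c]);bc=P.mean(0);print(P.round(4).tolist(),"blade c",bc, [np.linalg.norm(P[i]-P[(i+1)%4]).round(4) for i in range(4)])
t=onz(W,(286.5,231),.010);v=(bc-t)[:2];yaw=np.arctan2(v[1],v[0]);print("tail",t,"len",np.linalg.norm(v),np.degrees(yaw))
e=np.array([(P[0]-P[3])[:2],(P[1]-P[2])[:2]]).mean(0);print("blade edge yaw",np.degrees(np.arctan2(e[1],e[0])))
u=np.array([np.cos(yaw),np.sin(yaw)]);o=bc[:2]-.067*u;print("origin",o, "from tail",t[:2]+.1*u)
pc=np.mean(c,0);print("height",tri(W,pc,S,(212.8,291.4)),tri(W,pc,D,(298.5,302.9)))
g=o+.012*u;print("grasp",g);plan([*g,.06],np.degrees(yaw)-90);plan([*g,.003])
E
```

```text
[[0.6412, -0.2521, 0.005], [0.6707, -0.3044, 0.005], [0.6124, -0.3386, 0.005], [0.5822, -0.2846, 0.005]] blade c [ 0.62663458 -0.29490592  0.005     ] [np.float64(0.06), np.float64(0.0676), np.float64(0.0619), np.float64(0.0674)]
tail [ 0.4812973  -0.37620219  0.01      ] len 0.166529304508275 29.221025573959505
blade edge yaw 29.615829567199025
origin [ 0.5681608  -0.32761398] from tail [ 0.56857159 -0.32738419]
height (array([ 0.62722333, -0.29517408,  0.00136697]), np.float64(0.0015413136677469253)) (array([ 0.62739843, -0.29448579,  0.00856391]), np.float64(0.00046642393123432467))
grasp [ 0.57863371 -0.32175582]
[0.39, 0.135, 1.551] yawY -58.4 q7 0.04 F [ 0.   0.7 -0.1] op 1.001 t 5.38 twist 0.08
[0.39, 0.136, 2.121] yawY -58.4 q7 0.04 F [ 0.   0.7 -0.1] op 1.001 t 5.38
```

Call:
apply_moves(steps=[{"offset": [0.39,0.135,0.6],"twist": 0.07,"claw": 0.6},{"offset": [0.39,0.135,1],"twist": 0.07,"claw": 0.6},{"offset": [0.39,0.135,1],"twist": 0.07,"claw": 0.6},{"offset": [0.39,0.135,1],"twist": 0.07,"claw": 0.6}])

```text
clock: 5.88
tool_pos: [0.5776, -0.3257, 0.1176]
eef_rot: [0.001, 0.968, 0.252, 0.001]
ft_force: [-0.5, -0.1, 1.0]
opening: 0.623
grip_force: 0.0
```

Call:
apply_moves(steps=[{"offset": [0,0,0.4],"twist": 0,"claw": 0.6},{"offset": [0,0,0.8],"twist": 0,"claw": 0.6},{"offset": [0,0,0.8],"twist": 0,"claw": 0.6},{"offset": [0,0,0.8],"twist": 0,"claw": 0.6}])

```text
clock: 6.38
tool_pos: [0.5785, -0.3265, 0.0385]
eef_rot: [0.001, 0.968, 0.252, 0.001]
ft_force: [0.6, 0.2, 0.5]
opening: 0.599
grip_force: 0.0
```

```bash
python3 - <<'E'
from h import *
plan([.5786,-.3217,.004],-60.6);s=sensors.sense();print(s["tool_pos"],np.round(s["joint_pos"],2))
E
```

```text
[0.024, -0.043, 0.345] yawY -60.9 q7 0.08 F [0.6 0.2 0.5] op 0.599 t 6.38 twist -0.008
[ 0.57845632 -0.32654756  0.03853146] [-0.15  0.88  1.03  1.69 -0.84  1.08  0.08]
```

Call:
apply_moves(steps=[{"offset": [0.024,-0.043,0.2],"twist": 0,"claw": 0.6},{"offset": [0.024,-0.043,0.345],"twist": 0,"claw": 0.6},{"offset": [0.024,-0.043,0.345],"twist": 0,"claw": 0.6}])

```text
clock: 6.75
tool_pos: [0.5769, -0.3193, -0.0003]
eef_rot: [-0.001, 0.968, 0.252, -0.001]
ft_force: [-0.2, 0.5, 0.7]
opening: 0.598
grip_force: 0.0
```

```bash
python3 - <<'E'
from h import *
plan([.5786,-.3217,.004],-60.6);s=sensors.sense();print(s["tool_pos"],np.round(s["joint_pos"],2))
E
```

```text
[0.003, 0.029, -0.043] yawY -60.8 q7 0.11 F [-0.2  0.5  0.7] op 0.598 t 6.75 twist -0.008
[ 5.76928223e-01 -3.19326009e-01 -3.14553910e-04] [-0.14  0.92  0.99  1.72 -0.89  1.03  0.11]
```

Call:
apply_moves(steps=[{"offset": [0,0.02,-0.03],"twist": 0,"claw": 0.6},{"offset": [0,0.02,-0.03],"twist": 0,"claw": 0.6},{"offset": [0,0.02,-0.03],"twist": 0,"claw": 0.2},{"offset": [0,0.02,-0.03],"twist": 0,"claw": 0.0},{"offset": [0,0.02,-0.03],"twist": 0,"claw": 0.0},{"offset": [0,0.02,-0.03],"twist": 0,"claw": 0.0},{"offset": [0,0.02,-0.03],"twist": 0,"claw": 0.0}], grip_force=25)

```text
clock: 7.62
tool_pos: [0.5786, -0.3219, 0.004]
eef_rot: [-0.0, 0.968, 0.252, -0.0]
ft_force: [0.1, 0.6, 0.8]
opening: 0.109
grip_force: 0.0
```

Call:
apply_moves(steps=[{"offset": [0,0,0],"twist": 0,"claw": 0.0},{"offset": [0,0,0],"twist": 0,"claw": 0},{"offset": [0,0,-0.5],"twist": 0,"claw": 0.0},{"offset": [0,0,-1],"twist": 0,"claw": 0.0},{"offset": [0,0,-1],"twist": 0,"claw": 0.0},{"offset": [0,0,-1],"twist": 0,"claw": 0.0}])

```text
clock: 8.38
tool_pos: [0.5785, -0.3214, 0.1036]
eef_rot: [-0.0, 0.968, 0.252, 0.0]
ft_force: [-0.7, 0.9, -0.7]
opening: 0.001
grip_force: 0.0
```

```bash
python3 - <<'E'
from h import *
s=sensors.sense();im=viewer.get_image("wrist");cv2.imwrite("pics/w3.png",im);np.save("w3.npy",s,allow_pickle=True)
print(s["tool_pos"],np.round(s["joint_pos"],2));plan([.51,-.02,.1],-101)
E
```

```text
[ 0.57851093 -0.32141639  0.10355648] [-0.19  0.81  1.09  1.64 -0.77  1.18  0.03]
[0.872, -2.962, 0.033] yawY -60.8 q7 0.03 F [-0.   0.3 -0.9] op 0.004 t 8.43 twist 1.339
```

View pics/w3.png

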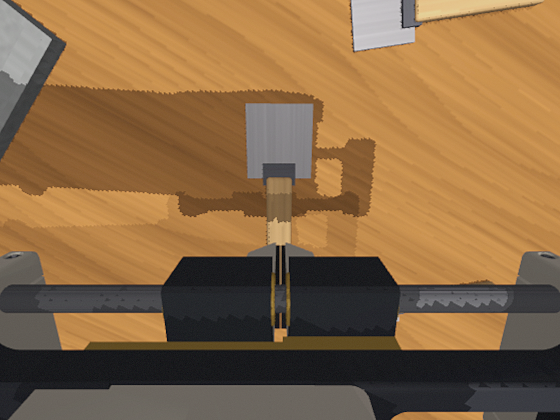

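The gripper closed fully on nothing. The scraper still lies on the counter, with its blade at about (279,141) and the handle under the fingertips. I'll check whether it moved and whether the fingertip height is right.

```bash
python3 - <<'E'
from h import *
s=np.load("w3.npy",allow_pickle=True).item();W=cam("wrist",s)
c=[(246,104),(313,104),(313,178),(246,178)]
P=np.array([onz(W,q,.005) for q in c]);print(P.mean(0),[np.linalg.norm(P[i]-P[(i+1)%4]).round(4) for i in range(4)])
e=(P[0]+P[1]-P[2]-P[3])/2;y=np.arctan2(e[1],e[0]);print(np.degrees(y),"origin",P.mean(0)[:2]-.067*np.array([np.cos(y),np.sin(y)]))
ims=viewer.get_image("scene");imd=viewer.get_image("side")
print("tcp proj",proj(cam("scene"),s["tool_pos"]),proj(cam("side"),s["tool_pos"]))
u,v=proj(cam("scene"),s["tool_pos"]).astype(int);u2,v2=proj(cam("side"),s["tool_pos"]).astype(int)
cv2.circle(ims,(u,v),1,(0,255,0),-1);cv2.circle(imd,(u2,v2),1,(0,255,0),-1)
k=[cv2.resize(i[b-60:b+45,a-65:a+65],(400,323),interpolation=cv2.INTER_CUBIC) for i,a,b in((ims,u,v),(imd,u2,v2))]
cv2.imwrite("pics/chk.png",np.hstack(k))
E
```

```text
[ 0.62618192 -0.29496049  0.005     ] [np.float64(0.0595), np.float64(0.0666), np.float64(0.0637), np.float64(0.0666)]
29.167507723986827 origin [ 0.56767761 -0.32761391]
tcp proj [191.97400083 274.08318273] [286.47415565 297.85292979]
```

View pics/chk.png

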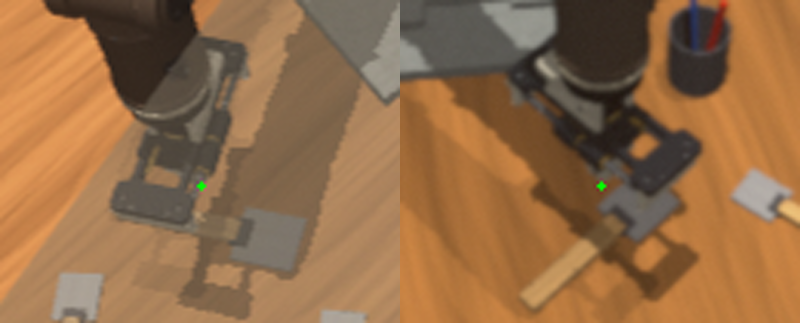

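Call:
apply_moves(steps=[{"offset": [0,0,0.4],"twist": 0,"claw": 0},{"offset": [0,0,0.75],"twist": 0,"claw": 0},{"offset": [0,0,0.75],"twist": 0,"claw": 0},{"offset": [0,0,0.75],"twist": 0,"claw": 0},{"offset": [0,0,0.75],"twist": 0,"claw": 0}])

```text
clock: 9.15
tool_pos: [0.5792, -0.3227, 0.0305]
eef_rot: [0.001, 0.968, 0.252, 0.001]
ft_force: [0.1, -0.4, 0.8]
opening: 0.004
grip_force: 0.0
```

```bash
python3 - <<'E'
from h import *
s2=np.load("w2.npy",allow_pickle=True).item();s3=np.load("w3.npy",allow_pickle=True).item()
A=cam("wrist",s2);B=cam("wrist",s3);S=cam("scene");D=cam("side")
print("blade w2/w3",tri(A,(292.7,102),B,(279.5,141)),"w3/scene",tri(B,(279.5,141),S,(212.8,291.4)),"w3/side",tri(B,(279.5,141),D,(298.5,302.9)))
for z in(0,.02,-.02):
    P=[onz(B,q,z) for q in((246,141),(313,141))];Q=[onz(A,q,z) for q in((268,101),(317.5,103))];print(z,np.linalg.norm(P[0]-P[1]),np.linalg.norm(Q[0]-Q[1]))
plan([.5786,-.3217,.014],-60.6)
im=viewer.get_image("wrist");cv2.imwrite("pics/w4.png",im)
# column/row profile of finger gap & handle
print(sensors.sense()["tool_pos"])
E
```

```text
blade w2/w3 (array([ 0.62728478, -0.29437958,  0.0066973 ]), np.float64(4.953799781270698e-05)) w3/scene (array([ 6.26475771e-01, -2.95022008e-01, -4.64784518e-04]), np.float64(0.001073805781427118)) w3/side (array([ 0.62752863, -0.29435848,  0.00837068]), np.float64(0.00030237601680969234))
0 0.06257496610490533 0.061670682242496236
0.02 0.05830479449558787 0.05862130929677725
-0.02 0.06684513771422285 0.06472005518821522
[-0.0, -0.012, 0.165] yawY -60.8 q7 0.09 F [ 0.1 -0.4  0.8] op 0.004 t 9.15 twist -0.008
[ 0.57919705 -0.32253343  0.03043739]
```

Call:
apply_moves(steps=[{"offset": [0,0,0.06],"claw": 0},{"offset": [0,0,0.1],"claw": 0},{"offset": [0,0,0.12],"claw": 0},{"offset": [0,0,0.14],"claw": 0},{"offset": [0,0,0.16],"claw": 0},{"offset": [0,0,0.16],"claw": 0}])

```text
schema error: expected keys offset, twist, claw
```

Call:
apply_moves(steps=[{"offset": [0,0,0.02],"claw": 0},{"offset": [0,0,0.03],"claw": 0},{"offset": [0,0,0.03],"claw": 0},{"offset": [0,0,0.03],"claw": 0}])

```text
schema error: expected keys offset, twist, claw
```

Call:
apply_moves(steps=[{"offset": [0,0,0.06],"twist": 0,"claw": 0},{"offset": [0,0,0.1],"twist": 0,"claw": 0},{"offset": [0,0,0.12],"twist": 0,"claw": 0},{"offset": [0,0,0.14],"twist": 0,"claw": 0},{"offset": [0,0,0.16],"twist": 0,"claw": 0},{"offset": [0,0,0.16],"twist": 0,"claw": 0}])

```text
clock: 9.95
tool_pos: [0.5785, -0.3218, 0.0128]
eef_rot: [-0.0, 0.968, 0.252, -0.0]
ft_force: [-0.6, -0.6, -0.4]
opening: 0.007
grip_force: 0.0
```

Call:
apply_moves(steps=[{"offset": [0,0,0.02],"twist": 0,"claw": 0},{"offset": [0,0,0.03],"twist": 0,"claw": 0},{"offset": [0,0,0.03],"twist": 0,"claw": 0},{"offset": [0,0,0.03],"twist": 0,"claw": 0}])

```text
clock: 10.45
tool_pos: [0.5786, -0.322, 0.0101]
eef_rot: [0.0, 0.968, 0.252, 0.0]
ft_force: [-1.0, -0.7, 0.4]
opening: 0.008
grip_force: 0.0
```

Call:
apply_moves(steps=[{"offset": [0,0,0.03],"twist": 0,"claw": 0},{"offset": [0,0,0.03],"twist": 0,"claw": 0},{"offset": [0,0,0.03],"twist": 0,"claw": 0}])

```text
clock: 10.82
tool_pos: [0.5785, -0.3219, 0.007]
eef_rot: [-0.0, 0.968, 0.252, -0.0]
ft_force: [-0.1, 0.8, 0.4]
opening: 0.005
grip_force: 0.0
```

```bash
python3 - <<'E'
from h import *
s=sensors.sense();print(s["tool_pos"],np.array(s["ft_force"]).round(1))
im=viewer.get_image("wrist");cv2.imwrite("pics/w5.png",cv2.resize(im[60:360,130:430],None,fx=2,fy=2))
a=viewer.get_image("side");u,v=proj(cam("side"),s["tool_pos"]).astype(int);a=cv2.resize(a[v-45:v+45,u-30:u+30],None,fx=6.6,fy=6.6,interpolation=cv2.INTER_CUBIC)[:594]
b=cv2.resize(im[150:350,215:345],(390,594));print(a.shape,b.shape);cv2.imwrite("pics/w5.png",np.hstack([a,b[:a.shape[0]]]))
E
```

```text
[ 0.57850628 -0.32190092  0.00699668] [-0.1  0.8  0.4]
(594, 396, 3) (594, 390, 3)
```

View pics/w5.png

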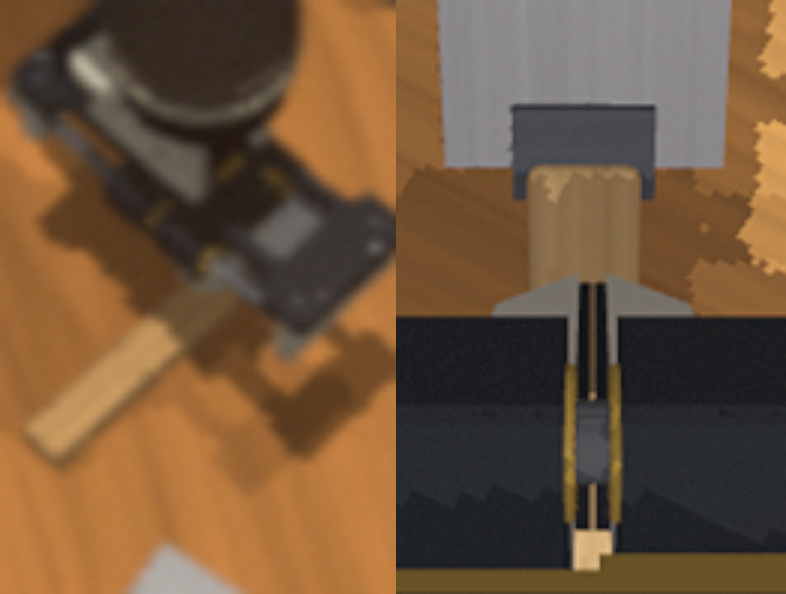

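The fingertips sit shut right over the handle, just behind the ferrule. The alignment is right, so only the height is off. I'll keep feeling downwards.

Call:
apply_moves(steps=[{"offset": [0,0,0.02],"twist": 0,"claw": 0},{"offset": [0,0,0.03],"twist": 0,"claw": 0},{"offset": [0,0,0.03],"twist": 0,"claw": 0}])

```text
clock: 11.3
tool_pos: [0.5785, -0.3218, 0.0039]
eef_rot: [-0.0, 0.968, 0.252, -0.0]
ft_force: [0.2, -0.3, -0.5]
opening: 0.004
grip_force: 0.0
```

Call:
apply_moves(steps=[{"offset": [0,0,0.02],"twist": 0,"claw": 0},{"offset": [0,0,0.02],"twist": 0,"claw": 0}])

```text
clock: 11.55
tool_pos: [0.5785, -0.3218, 0.0018]
eef_rot: [-0.0, 0.968, 0.252, -0.0]
ft_force: [-0.1, -0.5, -0.5]
opening: 0.003
grip_force: 0.0
```

Call:
apply_moves(steps=[{"offset": [0,0,0.02],"twist": 0,"claw": 0},{"offset": [0,0,0.02],"twist": 0,"claw": 0}])

```text
clock: 11.8
tool_pos: [0.5784, -0.3218, -0.0002]
eef_rot: [-0.0, 0.968, 0.252, -0.0]
ft_force: [0.2, 0.4, -0.4]
opening: 0.008
grip_force: 0.0
```

Call:
apply_moves(steps=[{"offset": [0,0,0.02],"twist": 0,"claw": 0},{"offset": [0,0,0.02],"twist": 0,"claw": 0}])

```text
clock: 12.05
tool_pos: [0.5785, -0.3218, -0.0022]
eef_rot: [-0.0, 0.968, 0.252, -0.0]
ft_force: [0.0, -0.3, -0.7]
opening: 0.002
grip_force: 0.0
```

No contact even at z = -0.002. In the first wrist view the open fingers' front edges are at about (197,245) and (362,245). Their 92 mm spacing puts the real tips about 30 mm behind the reported TCP. I'll check that against the gripper data and then feel for contact.

```bash
python3 - <<'E'
from h import *
print([(k,getattr(arm,k)) for k in dir(arm) if k[0]!='_'])
s=sensors.sense();im=viewer.get_image("wrist");cv2.imwrite("pics/w6.png",im);np.save("w6.npy",s,allow_pickle=True)
# handle width in px near ferrule vs blade width: rows where wood left/right edges are clear
hsv=cv2.cvtColor(im,cv2.COLOR_BGR2HSV)
for r in range(80,200,12):
    g=np.where((hsv[r,200:360,1]<50))[0]+200
    if len(g):print(r,g.min(),g.max(),len(g))
E
```

```text
[('MotionError', <class 'workcell.MotionError'>), ('grip_depth', 0.0188)]
104 224 330 107
116 225 330 106
128 226 329 104
140 226 329 104
152 227 328 102
164 227 327 101
176 228 327 100
188 228 326 99
```

Call:
apply_moves(steps=[{"offset": [0,0,0.02],"twist": 0,"claw": 0},{"offset": [0,0,0.04],"twist": 0,"claw": 0},{"offset": [0,0,0.04],"twist": 0,"claw": 0}])

```text
clock: 12.48
tool_pos: [0.5784, -0.3218, -0.0062]
eef_rot: [-0.0, 0.968, 0.252, -0.0]
ft_force: [0.1, -0.1, -0.4]
opening: 0.002
grip_force: 0.0
```

Call:
apply_moves(steps=[{"offset": [0,0,0.02],"twist": 0,"claw": 0},{"offset": [0,0,0.04],"twist": 0,"claw": 0},{"offset": [0,0,0.04],"twist": 0,"claw": 0}])

```text
clock: 12.85
tool_pos: [0.5785, -0.3218, -0.0102]
eef_rot: [-0.0, 0.968, 0.252, -0.0]
ft_force: [0.0, 0.5, -0.7]
opening: 0.005
grip_force: 0.0
```

Call:
apply_moves(steps=[{"offset": [0,0,0.02],"twist": 0,"claw": 0},{"offset": [0,0,0.04],"twist": 0,"claw": 0},{"offset": [0,0,0.04],"twist": 0,"claw": 0}])

```text
clock: 13.22
tool_pos: [0.5784, -0.3218, -0.0142]
eef_rot: [-0.0, 0.968, 0.252, -0.0]
ft_force: [-0.6, 0.3, 0.7]
opening: 0.005
grip_force: 0.0
```

Call:
apply_moves(steps=[{"offset": [0,0,0.02],"twist": 0,"claw": 0},{"offset": [0,0,0.02],"twist": 0,"claw": 0}])

```text
clock: 13.48
tool_pos: [0.5785, -0.3218, -0.0161]
eef_rot: [-0.0, 0.968, 0.252, -0.0]
ft_force: [-0.3, 0.2, 0.1]
opening: 0.004
grip_force: 0.0
```

Call:
apply_moves(steps=[{"offset": [0,0,0.01],"twist": 0,"claw": 0},{"offset": [0,0,0.01],"twist": 0,"claw": 0}])

```text
clock: 13.72
tool_pos: [0.5786, -0.322, -0.0167]
eef_rot: [0.0, 0.968, 0.252, 0.0]
ft_force: [-0.1, 1.3, 4.2]
opening: 0.011
grip_force: 1.6
```

Contact came at a reported z of -0.0167 with the handle top at 0.014, so the real fingertips are about 30.5 mm above the reported TCP. I'll correct for that: open the gripper, go down so the tips are at about 3 mm, and grip.

Call:
apply_moves(steps=[{"offset": [0,0,-0.15],"twist": 0,"claw": 0},{"offset": [0,0,-0.15],"twist": 0,"claw": 0.6},{"offset": [0,0,-0.15],"twist": 0,"claw": 0.6},{"offset": [0,0,-0.15],"twist": 0,"claw": 0.6},{"offset": [0,0,-0.15],"twist": 0,"claw": 0.6},{"offset": [0,0,-0.15],"twist": 0,"claw": 0.6},{"offset": [0,0,-0.15],"twist": 0,"claw": 0.6}])

```text
clock: 14.6
tool_pos: [0.5785, -0.3219, -0.0021]
eef_rot: [-0.0, 0.968, 0.252, -0.0]
ft_force: [-0.1, -0.4, 0.0]
opening: 0.584
grip_force: 0.0
```

Call:
apply_moves(steps=[{"offset": [0,0,0.1],"twist": 0,"claw": 0.6},{"offset": [0,0,0.2],"twist": 0,"claw": 0.6},{"offset": [0,0,0.25],"twist": 0,"claw": 0.6},{"offset": [0,0,0.25],"twist": 0,"claw": 0.6},{"offset": [0,0,0.25],"twist": 0,"claw": 0.6}])

```text
clock: 15.22
tool_pos: [0.5786, -0.3221, -0.0268]
eef_rot: [0.0, 0.968, 0.252, 0.0]
ft_force: [0.2, 0.1, 0.7]
opening: 0.598
grip_force: 0.0
```

Call:
apply_moves(steps=[{"offset": [0,0,0],"twist": 0,"claw": 0},{"offset": [0,0,0],"twist": 0,"claw": 0},{"offset": [0,0,0],"twist": 0,"claw": 0},{"offset": [0,0,0],"twist": 0,"claw": 0},{"offset": [0,0,0],"twist": 0,"claw": 0},{"offset": [0,0,0],"twist": 0,"claw": 0}], grip_force=25)

```text
clock: 15.98
tool_pos: [0.5786, -0.3218, -0.0269]
eef_rot: [-0.0, 0.968, 0.252, 0.0]
ft_force: [0.0, 1.2, 2.0]
opening: 0.258
grip_force: 25.0
```

Gripped at 23.7 mm opening, which matches the 24 mm handle. Lifting now.

Call:
apply_moves(steps=[{"offset": [0,0,-0.2],"twist": 0,"claw": 0},{"offset": [0,0,-0.5],"twist": 0,"claw": 0},{"offset": [0,0,-0.8],"twist": 0,"claw": 0},{"offset": [0,0,-1],"twist": 0,"claw": 0}])

```text
clock: 16.48
tool_pos: [0.5789, -0.3227, 0.0756]
eef_rot: [0.001, 0.968, 0.252, 0.001]
ft_force: [-0.4, -0.8, -0.7]
opening: 0.256
grip_force: 25.0
```

Call:
apply_moves(steps=[{"offset": [0,0,-0.35],"twist": 0.4,"claw": 0},{"offset": [0,0,-0.7],"twist": 0.7,"claw": 0},{"offset": [0,0,-0.7],"twist": 1,"claw": 0},{"offset": [0,0,-0.7],"twist": 1,"claw": 0},{"offset": [0,0,-0.7],"twist": 1,"claw": 0}])

```text
clock: 17.1
tool_pos: [0.5783, -0.3216, 0.1427]
eef_rot: [-0.0, 1.0, -0.006, -0.0]
ft_force: [-0.1, 0.5, -1.1]
opening: 0.257
grip_force: 25.0
```

```bash
python3 - <<'E'
from h import *
s=sensors.sense();print(s["tool_pos"],np.round(s["joint_pos"],2),s["grip_force"]);plan([.46,-.13,.15],-101)
# tray from fixed views (start images)
for n in("scene","side"):
    im=cv2.imread(f"pics/{n}0.png");hsv=cv2.cvtColor(im,cv2.COLOR_BGR2HSV);C=cam(n)
    m=(hsv[...,1]<75).astype(np.uint8);k,l,st,ce=cv2.connectedComponentsWithStats(m)
    r=(213,250) if n=="scene" else (244,244);lab=l[r[0] if n=="scene" else 250, 250 if n=="scene" else 240]
    mm=cv2.morphologyEx((l==lab).astype(np.uint8),cv2.MORPH_OPEN,np.ones((3,3)))
    c=max(cv2.findContours(mm,cv2.RETR_EXTERNAL,cv2.CHAIN_APPROX_NONE)[0],key=cv2.contourArea)[:,0]
    h=cv2.convexHull(c)[:,0]
    W=np.array([onz(C,q,.018)[:2] for q in h]).astype(np.float32);R_=cv2.minAreaRect(W);print(n,st[lab],R_)
E
```

```text
[ 0.57828832 -0.32157855  0.14267425] [-0.23  0.84  1.24  1.6  -0.82  1.31 -0.45] 24.999057054519653
[-1.204, -1.902, -0.071] yawY -90.6 q7 -0.45 F [-0.1  0.5 -1.1] op 0.257 t 17.1 twist 0.345
scene [ 214  180   75   68 2474] ((0.5192050337791443, 0.003292076289653778), (0.17156879603862762, 0.230941042304039), 79.30213165283203)
side [ 215  221   62   42 2009] ((0.515024721622467, 0.005318276584148407), (0.1759733259677887, 0.22075356543064117), 79.38056182861328)
```

Call:
apply_moves(steps=[{"offset": [-0.3,-0.5,0],"twist": 0,"claw": 0},{"offset": [-0.6,-0.95,0],"twist": 0,"claw": 0},{"offset": [-0.6,-0.95,0],"twist": 0,"claw": 0},{"offset": [-0.6,-0.95,0],"twist": 0,"claw": 0}])

```text
clock: 17.6
tool_pos: [0.5204, -0.226, 0.1432]
eef_rot: [0.0, 1.0, -0.006, 0.0]
ft_force: [0.4, -1.7, -2.3]
opening: 0.258
grip_force: 25.0
```

Call:
apply_moves(steps=[{"offset": [-0.3,-0.5,0],"twist": 0.35,"claw": 0},{"offset": [-0.6,-0.95,0],"twist": 0.35,"claw": 0},{"offset": [-0.6,-0.95,0],"twist": 0.35,"claw": 0},{"offset": [-0.6,-0.95,0],"twist": 0.35,"claw": 0},{"offset": [-0.6,-0.95,0],"twist": 0.35,"claw": 0},{"offset": [-0.6,-0.95,0],"twist": 0.35,"claw": 0}])

```text
clock: 18.35
tool_pos: [0.4616, -0.1317, 0.1431]
eef_rot: [0.001, 0.995, -0.1, 0.0]
ft_force: [0.1, -0.1, -1.7]
opening: 0.255
grip_force: 25.0
```

```bash
python3 - <<'E'
from h import *
s=sensors.sense();im=viewer.get_image("wrist");cv2.imwrite("pics/w7.png",im);np.save("w7.npy",s,allow_pickle=True);W=cam("wrist",s)
print(s["tool_pos"],np.round(s["joint_pos"],2));plan([.46,-.13,.15],-101)
# predicted tray corner pixels, and grey mask contour
a=np.radians(-10.7);Rm=np.array([[np.cos(a),-np.sin(a)],[np.sin(a),np.cos(a)]])
for x,y in((-112,-84),(112,-84),(112,84),(-112,84)):
    p=np.array([.517,.004])+Rm@np.array([x,y])/1000;print((x,y),proj(W,[*p,.018]).round(1))
hsv=cv2.cvtColor(im,cv2.COLOR_BGR2HSV);m=((hsv[...,1]<60)&(hsv[...,2]>60)).astype(np.uint8)
k,l,st,ce=cv2.connectedComponentsWithStats(cv2.morphologyEx(m,cv2.MORPH_OPEN,np.ones((3,3))))
for i in range(1,k):
    if st[i,4]>300:
        c=max(cv2.findContours((l==i).astype(np.uint8),cv2.RETR_EXTERNAL,cv2.CHAIN_APPROX_NONE)[0],key=cv2.contourArea)
        print(st[i].tolist(),cv2.approxPolyDP(c,4,True)[:,0].tolist())
E
```

```text
[ 0.46163594 -0.1316831   0.14312529] [-0.74  0.52  1.3   2.04 -0.59  1.03 -0.91]
[-0.018, -0.011, -0.07] yawY -101.4 q7 -0.91 F [ 0.8  0.8 -2.3] op 0.259 t 18.4 twist -0.014
(-112, -84) [227.3 265.5]
(112, -84) [212.2  45.6]
(112, 84) [30.4 48.1]
(-112, 84) [ 79.  267.3]
[29, 50, 314, 235, 44337] [[30, 52], [77, 269], [132, 269], [145, 256], [157, 256], [156, 234], [163, 256], [234, 256], [238, 282], [247, 284], [254, 245], [223, 251], [223, 212], [226, 223], [297, 222], [304, 231], [309, 222], [334, 222], [342, 92], [218, 92], [221, 211], [208, 50]]
[306, 244, 30, 41, 641] [[307, 244], [313, 283], [322, 284], [325, 257], [335, 254]]
[0, 252, 45, 41, 1351] [[0, 257], [0, 292], [9, 284], [44, 284], [36, 253]]
[516, 252, 44, 39, 1313] [[526, 252], [516, 284], [551, 284], [559, 290], [559, 257]]
[416, 287, 108, 28, 2207] [[416, 293], [416, 298], [432, 303], [433, 314], [507, 312], [523, 300], [519, 291], [446, 288], [444, 297]]
[46, 291, 72, 22, 1488] [[46, 294], [53, 311], [117, 312], [113, 291]]
[233, 291, 95, 21, 1798] [[233, 307], [325, 310], [327, 291], [234, 291]]
[0, 311, 61, 39, 2075] [[0, 311], [2, 344], [60, 349], [52, 313]]
[500, 312, 60, 38, 2033] [[559, 312], [509, 313], [500, 349], [557, 345]]
[9, 385, 367, 35, 11821] [[9, 418], [375, 419], [366, 393], [351, 385], [35, 389]]
[483, 388, 77, 32, 1762] [[483, 418], [535, 419], [538, 410], [559, 410], [559, 388], [504, 388], [504, 404], [484, 412]]
```

```bash
python3 - <<'E'
from h import *
s=np.load("w7.npy",allow_pickle=True).item();W=cam("wrist",s);im=cv2.imread("pics/w7.png")
q={"pp":(30,51),"np":(77,269),"pn":(208.5,50)}
P={k:onz(W,v,.018)[:2] for k,v in q.items()}
ex=P["pp"]-P["np"];ey=P["pp"]-P["pn"];print("len",np.linalg.norm(ex),np.linalg.norm(ey))
yx=np.degrees(np.arctan2(ex[1],ex[0]));yy=np.degrees(np.arctan2(ey[1],ey[0]))-90;yaw=np.radians((yx*224+yy*168)/392);print("yaw",yx,yy)
u=np.array([np.cos(yaw),np.sin(yaw)]);v=np.array([-u[1],u[0]])
cs=[P["pp"]-.112*u-.084*v,P["np"]+.112*u-.084*v,P["pn"]-.112*u+.084*v];c=np.mean(cs,0);print("centre",np.round(cs,4),c)
S=cam("scene");D=cam("side")
for n,C in(("scene",S),("side",D)):print("height check corner +y+x",n,tri(W,q["pp"],C,{"scene":(130+279/2.3+36.9,120+234/2.3),"side":(200+177/2.4,145+185/2.4)}[n])[0].round(3))
z=s["tool_pos"][2]+.0319
M=quat(s["eef_rot"])
for px in((218,92),(342,92),(334,222),(226,223)):print("blade tool",(M.T@(onz(W,px,z)-s["tool_pos"])).round(4))
slot=c-.028*v;xg=.012
print("slot",slot,np.degrees(yaw));g=slot+xg*u
plan([*g,.06],np.degrees(yaw)-90,s);print(g)
E
```

```text
len 0.2237614582931112 0.1652306534814325
yaw -11.151827754491924 -11.122735902960088
centre [[0.5144 0.0063]
 [0.5146 0.0063]
 [0.515  0.009 ]] [0.51464402 0.0072168 ]
height check corner +y+x scene [0.642 0.065 0.015]
height check corner +y+x side [0.646 0.078 0.002]
blade tool [ 0.089  -0.0288 -0.0319]
blade tool [ 0.089   0.0308 -0.0318]
blade tool [ 0.0229  0.0303 -0.0319]
blade tool [ 0.0224 -0.0283 -0.0319]
slot [ 0.50923453 -0.02025569] -11.139359818121138
[0.365, -1.188, 0.83] yawY -101.5 q7 -0.91 F [ 0.1 -0.1 -1.7] op 0.255 t 18.35 twist -0.01
[ 0.52100845 -0.02257404]
```

Call:
apply_moves(steps=[{"offset": [0.1,-0.3,0],"twist": 0,"claw": 0},{"offset": [0.18,-0.6,0],"twist": 0,"claw": 0},{"offset": [0.18,-0.6,0],"twist": 0,"claw": 0}])

```text
clock: 18.77
tool_pos: [0.4919, -0.0733, 0.1426]
eef_rot: [0.0, 0.995, -0.097, -0.0]
ft_force: [-0.7, -0.3, -1.2]
opening: 0.254
grip_force: 25.0
```

Call:
apply_moves(steps=[{"offset": [0.1,-0.3,0.2],"twist": 0,"claw": 0},{"offset": [0.17,-0.58,0.4],"twist": 0,"claw": 0},{"offset": [0.17,-0.58,0.5],"twist": 0,"claw": 0},{"offset": [0.17,-0.58,0.5],"twist": 0,"claw": 0},{"offset": [0.17,-0.58,0.5],"twist": 0,"claw": 0}])

```text
clock: 19.4
tool_pos: [0.5188, -0.0228, 0.0937]
eef_rot: [0.0, 0.995, -0.1, 0.0]
ft_force: [-0.6, 0.1, -2.0]
opening: 0.257
grip_force: 25.0
```

```bash
python3 - <<'E'
from h import *
s=sensors.sense();print(s["tool_pos"],np.round(s["joint_pos"],2));plan([.520,-.0231,-.0225],-101.14)
E
```

```text
[ 0.51881322 -0.02284253  0.09368761] [-0.85  0.65  1.2   2.01 -0.74  1.   -1.05]
[0.011, -0.0, 1.162] yawY -101.5 q7 -1.05 F [-0.6  0.1 -2. ] op 0.257 t 19.4 twist -0.011
```

Call:
apply_moves(steps=[{"offset": [0.01,0,0.4],"twist": -0.01,"claw": 0},{"offset": [0.01,0,0.85],"twist": -0.01,"claw": 0},{"offset": [0.01,0,0.85],"twist": -0.01,"claw": 0},{"offset": [0.01,0,0.85],"twist": -0.01,"claw": 0}])

```text
clock: 19.9
tool_pos: [0.5207, -0.0226, 0.0097]
eef_rot: [0.0, 0.995, -0.097, 0.001]
ft_force: [-0.2, -0.4, -0.5]
opening: 0.254
grip_force: 25.0
```

```bash
python3 - <<'E'
from h import *
s=sensors.sense();print(s["tool_pos"],np.round(s["joint_pos"],2));plan([.520,-.0231,-.0225],-101.14)
im=viewer.get_image("wrist");cv2.imwrite("pics/w8.png",im)
a=viewer.get_image("side");cv2.imwrite("pics/s8.png",a)
E
```

```text
[ 0.52070162 -0.02256085  0.00970117] [-0.75  0.75  1.04  2.07 -0.89  0.86 -0.93]
[-0.006, 0.007, 0.322] yawY -101.1 q7 -0.93 F [-0.2 -0.4 -0.5] op 0.254 t 19.9 twist 0.001
```

Call:
apply_moves(steps=[{"offset": [-0.006,0.005,0.12],"twist": 0,"claw": 0},{"offset": [-0.006,0.005,0.2],"twist": 0,"claw": 0},{"offset": [-0.006,0.005,0.25],"twist": 0,"claw": 0},{"offset": [-0.006,0.005,0.29],"twist": 0,"claw": 0},{"offset": [-0.006,0.005,0.29],"twist": 0,"claw": 0}])

```text
clock: 20.62
tool_pos: [0.519, -0.022, -0.0212]
eef_rot: [0.0, 0.995, -0.096, -0.0]
ft_force: [0.2, -0.3, -0.8]
opening: 0.258
grip_force: 25.0
```

Call:
apply_moves(steps=[{"offset": [0,0,0.02],"twist": 0,"claw": 0},{"offset": [0,0,0.03],"twist": 0,"claw": 0},{"offset": [0,0,0.03],"twist": 0,"claw": 0}])

```text
clock: 21.0
tool_pos: [0.5194, -0.022, -0.0231]
eef_rot: [-0.001, 0.995, -0.096, 0.0]
ft_force: [-3.9, 1.4, 12.9]
opening: 0.262
grip_force: 25.0
```

Contact came at the expected floor height, so I'll open part way and lift clear.

Call:
apply_moves(steps=[{"offset": [0,0,-0.01],"twist": 0,"claw": 0.42},{"offset": [0,0,-0.01],"twist": 0,"claw": 0.42},{"offset": [0,0,-0.01],"twist": 0,"claw": 0.42},{"offset": [0,0,-0.3],"twist": 0,"claw": 0.42},{"offset": [0,0,-0.7],"twist": 0,"claw": 0.42},{"offset": [0,0,-1],"twist": 0,"claw": 0.6},{"offset": [0,0,-1],"twist": 0,"claw": 0.8}])

```text
clock: 21.88
tool_pos: [0.5205, -0.0221, 0.0777]
eef_rot: [-0.0, 0.995, -0.096, 0.002]
ft_force: [0.7, 0.6, 0.0]
opening: 0.589
grip_force: 0.0
```

Call:
apply_moves(steps=[{"offset": [0,0,-0.5],"twist": -0.4,"claw": 1},{"offset": [0,0,-1],"twist": -0.8,"claw": 1},{"offset": [0,0,-1],"twist": -1,"claw": 1},{"offset": [0,0,-1],"twist": -1,"claw": 1},{"offset": [0,0,-1],"twist": -1,"claw": 1}])

```text
clock: 22.5
tool_pos: [0.5185, -0.0216, 0.175]
eef_rot: [-0.0, 0.987, 0.163, -0.001]
ft_force: [1.1, 0.5, -0.2]
opening: 0.999
grip_force: 0.0
```

```bash
python3 - <<'E'
from h import *
s=sensors.sense();im=viewer.get_image("wrist");cv2.imwrite("pics/w9.png",im);np.save("w9.npy",s,allow_pickle=True);W=cam("wrist",s)
print(s["tool_pos"],np.round(s["joint_pos"],2))
u,v=np.array([np.cos(np.radians(-11.1)),np.sin(np.radians(-11.1))]),None;v=np.array([-u[1],u[0]]);slot=np.array([.509,-.0207])
for x,y,z in((.1,.03,.009),(.1,-.03,.009),(.035,.03,.009),(.035,-.03,.009),(-.1,.012,.018),(-.1,-.012,.018)):print("expect",proj(W,[*(slot+x*u+y*v),z]).round(0))
# handle mask (light wood) near slot vs grey
hsv=cv2.cvtColor(im,cv2.COLOR_BGR2HSV)
plan([.46,.25,.3],-10)
a=cv2.resize(im[0:300],None,fx=1.4,fy=1.4);b=viewer.get_image("side")[205:270,200:290];b=cv2.resize(b,(240,173),interpolation=cv2.INTER_CUBIC)
a[:173,-240:]=b;cv2.imwrite("pics/v9.png",a)
E
```

```text
[ 0.51846963 -0.02163387  0.17500667] [-0.88  0.47  1.17  1.91 -0.49  1.09 -0.75]
expect [298. 101.]
expect [344. 130.]
expect [269. 153.]
expect [313. 179.]
expect [228. 257.]
expect [245. 266.]
[0.319, -2.762, -1.249] yawY -71.2 q7 -0.75 F [-1.  -0.6  0.2] op 0.997 t 22.55 twist -2.04
```

View pics/v9.png

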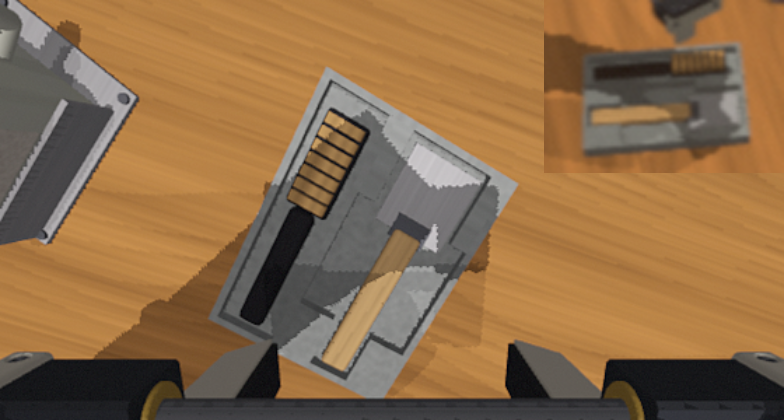

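The scraper lies flat in its compartment, with its blade at (430,180) in the wide end and its tail at (340,360) in the narrow end. It's released, and the brush is untouched. Next I'll go above the jug cap.

Call:
apply_moves(steps=[{"offset": [0.1,-0.3,-0.4],"twist": 0,"claw": 1},{"offset": [0.28,-1,-0.75],"twist": 0,"claw": 1},{"offset": [0.28,-1,-0.75],"twist": 0,"claw": 1},{"offset": [0.28,-1,-0.75],"twist": 0,"claw": 1}])

```text
clock: 23.1
tool_pos: [0.5132, 0.0833, 0.2508]
eef_rot: [0.0, 0.986, 0.166, -0.0]
ft_force: [-0.3, -0.8, 0.0]
opening: 1.0
grip_force: 0.0
```

Call:
apply_moves(steps=[{"offset": [0.14,-0.5,0],"twist": 0,"claw": 1},{"offset": [0.28,-1,0],"twist": 0,"claw": 1},{"offset": [0.28,-1,0],"twist": 0,"claw": 1}])

```text
clock: 23.48
tool_pos: [0.5065, 0.1884, 0.2494]
eef_rot: [0.001, 0.986, 0.167, -0.001]
ft_force: [0.2, 0.4, -0.5]
opening: 1.001
grip_force: 0.0
```

Call:
apply_moves(steps=[{"offset": [0.14,-0.5,0],"twist": -0.3,"claw": 1},{"offset": [0.28,-1,0],"twist": -0.7,"claw": 1},{"offset": [0.28,-1,0],"twist": -1,"claw": 1},{"offset": [0.28,-1,0],"twist": -1,"claw": 1}])

```text
clock: 23.98
tool_pos: [0.5017, 0.2868, 0.2506]
eef_rot: [0.0, 0.911, 0.413, -0.0]
ft_force: [0.2, 0.0, -0.1]
opening: 1.002
grip_force: 0.0
```

Call:
apply_moves(steps=[{"offset": [0,0,0],"twist": -0.3,"claw": 1},{"offset": [0,0,0],"twist": -0.7,"claw": 1},{"offset": [0,0,0],"twist": -1,"claw": 1},{"offset": [0,0,0],"twist": -1,"claw": 1},{"offset": [0,0,0],"twist": -1,"claw": 1}])

```text
clock: 24.6
tool_pos: [0.5015, 0.2878, 0.2509]
eef_rot: [0.0, 0.774, 0.633, -0.0]
ft_force: [-0.0, 0.3, -0.1]
opening: 0.998
grip_force: 0.0
```

```bash
python3 - <<'E'
from h import *
s=sensors.sense();im=viewer.get_image("wrist");cv2.imwrite("pics/w10.png",im);np.save("w10.npy",s,allow_pickle=True);W=cam("wrist",s)
print(s["tool_pos"],np.round(s["joint_pos"],2));plan([.5,.291,.2],-10)
print("expect cap",proj(W,[.5,.291,.189]));S=cam("scene");D=cam("side")
print("big cap",tri(S,(338,74),D,(195,113)))
g=cv2.cvtColor(im,cv2.COLOR_BGR2HSV)
u,v=proj(W,[.5,.291,.189]).astype(int)
for r in range(v-60,v+61,12):print(r,[tuple(int(k) for k in g[r,c]) for c in range(u-75,u+76,15)])
E
```

```text
[0.50150845 0.28780728 0.25089482] [-1.25  0.41  0.91  1.66 -0.34  1.25 -0.46]
[0.025, -0.019, 0.509] yawY -11.4 q7 -0.46 F [-0.6  0.6 -0.2] op 1.003 t 24.65 twist -0.047
expect cap [277.6664963  207.08840535]
big cap (array([0.44497237, 0.57296549, 0.22071142]), np.float64(0.004590267756639849))
147 [(16, 156, 186), (15, 167, 90), (14, 163, 128), (27, 18, 130), (25, 19, 148), (25, 22, 141), (13, 24, 146), (11, 28, 99), (9, 16, 113), (135, 8, 125), (120, 23, 67)]
159 [(14, 158, 102), (15, 167, 90), (14, 155, 107), (27, 18, 141), (25, 18, 154), (27, 19, 149), (25, 19, 144), (27, 20, 125), (25, 22, 150), (27, 18, 145), (27, 20, 129)]
171 [(14, 157, 99), (15, 165, 93), (15, 171, 100), (23, 19, 122), (165, 13, 81), (168, 15, 85), (140, 15, 52), (25, 23, 122), (27, 21, 122), (23, 23, 136), (30, 17, 154)]
183 [(15, 161, 95), (15, 165, 96), (14, 164, 101), (158, 18, 58), (156, 17, 77), (165, 5, 95), (165, 11, 97), (24, 21, 123), (25, 23, 124), (27, 18, 138), (30, 17, 139)]
195 [(15, 163, 94), (13, 167, 90), (15, 165, 96), (150, 11, 68), (160, 11, 69), (150, 11, 68), (165, 8, 67), (170, 10, 
[... 411 characters left out ...]
), (16, 156, 189), (16, 156, 176), (16, 157, 190), (120, 20, 65), (150, 12, 65), (15, 154, 184), (12, 16, 203), (27, 16, 177), (25, 15, 219), (16, 160, 182)]
243 [(16, 154, 196), (16, 155, 192), (16, 159, 185), (16, 152, 189), (16, 156, 190), (16, 157, 183), (16, 160, 178), (16, 152, 199), (16, 156, 191), (15, 156, 181), (16, 158, 184)]
255 [(16, 157, 183), (16, 151, 197), (16, 157, 193), (16, 159, 170), (16, 151, 197), (16, 159, 192), (16, 159, 175), (16, 155, 193), (16, 157, 188), (16, 156, 190), (16, 156, 185)]
267 [(16, 157, 180), (16, 156, 188), (16, 163, 180), (16, 161, 177), (16, 158, 191), (16, 154, 197), (16, 155, 186), (16, 158, 181), (16, 152, 189), (16, 154, 192), (16, 153, 185)]
```

```bash
cat > capfit.py <<'E'
from h import *
def capmask(im):
    g=cv2.cvtColor(im,cv2.COLOR_BGR2HSV).astype(int)
    m=((g[...,1]<40)&((g[...,0]>115)|(g[...,0]<6))&(g[...,2]>40)&(g[...,2]<160)).astype(np.uint8)
    m[240:]=0
    return cv2.morphologyEx(cv2.morphologyEx(m,cv2.MORPH_CLOSE,np.ones((5,5))),cv2.MORPH_OPEN,np.ones((5,5)))
def report(f,sf,near):
    im=cv2.imread(f);s=np.load(sf,allow_pickle=True).item();W=cam("wrist",s);m=capmask(im)
    k,l,st,ce=cv2.connectedComponentsWithStats(m)
    i=min(range(1,k),key=lambda j:np.hypot(*(ce[j]-near))-(st[j,4]>400)*1000)
    c=max(cv2.findContours((l==i).astype(np.uint8),cv2.RETR_EXTERNAL,cv2.CHAIN_APPROX_NONE)[0],key=cv2.contourArea)
    print(f,st[i],ce[i],"ell",cv2.fitEllipse(c),"circ",cv2.minEnclosingCircle(c))
    return im,s,W,l==i,c
if __name__=="__main__":
    for f,sf,n in(("pics/w10.png","w10.npy",(270,200)),("pics/w1.png","w1.npy",(490,96))):
        im,s,W,m,c=report(f,sf,n);e=cv2.fitEllipse(c)[0]
        print(onz(W,e,.189))
        x,y,w,h=cv2.boundingRect(c)
        for r in range(y-4,y+h+8,5 if w<120 else 9):print(r,"".join("#" if m[r,q] else "." for q in range(x-6,x+w+20,2)))
E
python3 capfit.py
```

```text
pics/w10.png [ 242  165   66   70 3635] [274.3909216  200.05116919] ell ((274.39788818359375, 200.04225158691406), (65.51917266845703, 68.80069732666016), 1.8591169118881226) circ ((274.5237731933594, 199.63148498535156), 35.06188201904297)
[0.49853792 0.29764435 0.189     ]
161 ..............................................
166 ................########......................
171 ..........###################.................
176 ........########################..............
181 ......###########################.............
186 .....##############################...........
191 ....###############################...........
196 ...#################################..........
201 ...#################################..........
206 ...#################################..........
211 ....################################..........
216 ....###############################...........
221 ......###########################.............
226 ........#######################...............
231 ............################..................
236 ..............................................
241 ....
[... 524 characters left out ...]
........###################################...........
85 ......######################################..........
90 .....#######################################..........
95 ....#######################################...........
100 ...########################################...........
105 ...#######################################............
110 ....####################################..............
115 .....##################################...............
120 ......##############################..................
125 ........########################......................
130 ......................................................
135 ......................................................
```

Call:
apply_moves(steps=[{"offset": [-0.35,0,0],"twist": 0,"claw": 1},{"offset": [-0.7,0,0],"twist": 0,"claw": 1},{"offset": [-0.7,0,0],"twist": 0,"claw": 1},{"offset": [-0.7,0,0],"twist": 0,"claw": 1},{"offset": [-0.7,0,0],"twist": 0,"claw": 1}])

```text
clock: 25.28
tool_pos: [0.4877, 0.2215, 0.2508]
eef_rot: [0.0, 0.772, 0.636, -0.0]
ft_force: [-0.2, 0.2, -0.3]
opening: 0.998
grip_force: 0.0
```

```bash
python3 - <<'E'
from capfit import *
s=sensors.sense();im=viewer.get_image("wrist");cv2.imwrite("pics/w11.png",im);np.save("w11.npy",s,allow_pickle=True)
print(s["tool_pos"])
im,s,W,m,c=report("pics/w11.png","w11.npy",(274,116));e=cv2.fitEllipse(c)[0]
x,y,w,h=cv2.boundingRect(c)
P=[onz(W,q[0],.189) for q in c];(cx,cy),r=cv2.minEnclosingCircle(np.array([p[:2] for p in P],np.float32));el=cv2.fitEllipse(np.array([p[:2] for p in P],np.float32))
print("circ world",cx,cy,r,"ell",el,onz(W,e,.189))
s0=np.load("w10.npy",allow_pickle=True).item();W0=cam("wrist",s0)
for rr in(200,202,204):print("tri",tri(W,e,W0,(274.4,rr)))
plan([el[0][0],el[0][1],.2],-10)
E
```

```text
[0.48771012 0.22146895 0.25082288]
pics/w11.png [ 239   83   72   75 4240] [274.66627358 119.98867925] ell ((274.66204833984375, 119.989990234375), (71.19136047363281, 73.9919662475586), 175.6356658935547) circ ((274.5, 120.0), 37.40665054321289)
circ world 0.49757540225982666 0.2941921651363373 0.02856907621026039 ell ((0.4974445104598999, 0.2942042052745819), (0.05589966103434563, 0.05598250404000282), 60.60993194580078) [0.49762041 0.29511789 0.189     ]
tri (array([0.49760711, 0.29500532, 0.1785736 ]), np.float64(0.0003661312227498001))
tri (array([0.49773776, 0.29505375, 0.18545731]), np.float64(0.0003735397902101604))
tri (array([0.49786218, 0.29509988, 0.19201309]), np.float64(0.0003805954087016409))
[0.734, -0.044, 0.508] yawY -11.0 q7 -0.4 F [-0.1  1.5  0.3] op 1.003 t 25.32 twist -0.034
```

Call:
apply_moves(steps=[{"offset": [0.4,-0.02,0],"twist": 0,"claw": 1},{"offset": [0.73,-0.04,0],"twist": 0,"claw": 1},{"offset": [0.73,-0.04,0.5],"twist": 0,"claw": 1},{"offset": [0.73,-0.04,0.6],"twist": 0,"claw": 1},{"offset": [0.73,-0.04,0.6],"twist": 0,"claw": 1},{"offset": [0.73,-0.04,0.6],"twist": 0,"claw": 1}])

```text
clock: 26.08
tool_pos: [0.4988, 0.2927, 0.1926]
eef_rot: [0.0, 0.772, 0.635, 0.001]
ft_force: [0.6, -0.0, -0.3]
opening: 1.001
grip_force: 0.0
```

```bash
python3 - <<'E'
from h import *
s=sensors.sense();print(s["tool_pos"],np.round(s["joint_pos"],2));plan([.4975,.2942,.133],-10)
E
```

```text
[0.49882337 0.292743   0.19260272] [-1.23  0.46  0.88  1.74 -0.39  1.12 -0.42]
[0.011, -0.017, 0.596] yawY -11.1 q7 -0.42 F [ 0.6 -0.  -0.3] op 1.001 t 26.07 twist -0.036
```

Call:
apply_moves(steps=[{"offset": [0.01,-0.015,0.25],"twist": 0,"claw": 1},{"offset": [0.01,-0.015,0.45],"twist": 0,"claw": 1},{"offset": [0.01,-0.015,0.59],"twist": 0,"claw": 1},{"offset": [0.01,-0.015,0.59],"twist": 0,"claw": 1},{"offset": [0.01,-0.015,0.59],"twist": 0,"claw": 1},{"offset": [0.01,-0.015,0.59],"twist": 0,"claw": 1}])

```text
clock: 26.82
tool_pos: [0.4971, 0.2943, 0.1329]
eef_rot: [-0.0, 0.772, 0.636, 0.001]
ft_force: [-0.6, -0.6, 0.2]
opening: 1.001
grip_force: 0.0
```

```bash
python3 - <<'E'
from h import *
s=sensors.sense();print(s["tool_pos"]);plan([.4975,.2942,.133],-10)
E
```

```text
[0.49707027 0.29427391 0.13286182]
[0.0, 0.004, -0.001] yawY -11.1 q7 -0.37 F [-0.6 -0.6  0.2] op 1.001 t 26.82 twist -0.035
```

Well centred. Closing gently first, with low force, to check the side loads.

Call:
apply_moves(steps=[{"offset": [0,0,0],"twist": 0,"claw": 0.4},{"offset": [0,0,0],"twist": 0,"claw": 0.4},{"offset": [0,0,0],"twist": 0,"claw": 0.4},{"offset": [0,0,0],"twist": 0,"claw": 0.4},{"offset": [0,0,0],"twist": 0,"claw": 0.4},{"offset": [0,0,0],"twist": 0,"claw": 0.4}], grip_force=10)

```text
clock: 27.58
tool_pos: [0.4965, 0.2941, 0.132]
eef_rot: [0.0, 0.772, 0.636, -0.0]
ft_force: [0.0, 0.4, -0.4]
opening: 0.629
grip_force: 10.0
```

Call:
apply_moves(steps=[{"offset": [0,0,0],"twist": 0,"claw": 0.4},{"offset": [0,0,0],"twist": 0,"claw": 0.4}], grip_force=40)

```text
clock: 27.82
tool_pos: [0.4965, 0.2941, 0.132]
eef_rot: [-0.0, 0.772, 0.636, 0.0]
ft_force: [0.7, 0.0, -0.7]
opening: 0.626
grip_force: 40.0
```

Call:
apply_moves(steps=[{"offset": [0,0,0.02],"twist": 0,"claw": 0.4},{"offset": [0,0,0.04],"twist": 0,"claw": 0.4},{"offset": [0,0,0.055],"twist": 0,"claw": 0.4},{"offset": [0,0,0.065],"twist": 0,"claw": 0.4},{"offset": [0,0,0.065],"twist": 0,"claw": 0.4},{"offset": [0,0,0.065],"twist": 0,"claw": 0.4}])

```text
clock: 28.58
tool_pos: [0.4966, 0.2941, 0.126]
eef_rot: [-0.0, 0.772, 0.636, 0.0]
ft_force: [-3.8, -0.8, 9.0]
opening: 0.629
grip_force: 40.0
```

Call:
apply_moves(steps=[{"offset": [0,0,0.005],"twist": -0.15,"claw": 0.4},{"offset": [0,0,0.005],"twist": -0.3,"claw": 0.4},{"offset": [0,0,0.005],"twist": -0.45,"claw": 0.4},{"offset": [0,0,0.005],"twist": -0.6,"claw": 0.4},{"offset": [0,0,0.005],"twist": -0.6,"claw": 0.4}])

```text
clock: 29.2
tool_pos: [0.4977, 0.2944, 0.126]
eef_rot: [0.0, 0.663, 0.749, 0.001]
ft_force: [0.1, -0.2, 8.2]
opening: 0.628
grip_force: 40.0
```

```bash
python3 - <<'E'
from h import *
s=sensors.sense();print(s["tool_pos"],np.round(s["joint_pos"],2),np.round(s["wrist_torque"],2));plan([.4966,.2941,.1257],-10)
E
```

```text
[0.49770154 0.29444885 0.1260445 ] [-1.14  0.5   0.74  1.82 -0.4   0.97 -0.11] [-0.17  0.14  0.05]
[-0.002, -0.011, 0.003] yawY 7.0 q7 -0.11 F [ 0.1 -0.2  8.2] op 0.628 t 29.2 twist 0.567
```

Call:
apply_moves(steps=[{"offset": [0,0,0.003],"twist": -0.2,"claw": 0.4},{"offset": [0,0,0.003],"twist": -0.4,"claw": 0.4},{"offset": [0,0,0.003],"twist": -0.6,"claw": 0.4},{"offset": [0,0,0.003],"twist": -0.8,"claw": 0.4},{"offset": [0,0,0.003],"twist": -1,"claw": 0.4},{"offset": [0,0,0.003],"twist": -1,"claw": 0.4}])

```text
clock: 29.95
tool_pos: [0.4979, 0.2946, 0.1259]
eef_rot: [0.001, 0.446, 0.895, 0.001]
ft_force: [-0.2, 0.4, 8.0]
opening: 0.628
grip_force: 40.0
```

Call:
apply_moves(steps=[{"offset": [0,0,0],"twist": -0.2,"claw": 0.4},{"offset": [0,0,0],"twist": -0.4,"claw": 0.4},{"offset": [0,0,0],"twist": -0.6,"claw": 0.4},{"offset": [0,0,0],"twist": -0.8,"claw": 0.4},{"offset": [0,0,0],"twist": -1,"claw": 0.4},{"offset": [0,0,0],"twist": -1,"claw": 0.4}])

```text
clock: 30.7
tool_pos: [0.4978, 0.2947, 0.1259]
eef_rot: [0.001, 0.199, 0.98, 0.001]
ft_force: [0.9, 0.0, 8.5]
opening: 0.625
grip_force: 40.0
```

```bash
python3 - <<'E'
from h import *
s=sensors.sense();print(s["tool_pos"],np.round(s["joint_pos"],2),np.round(s["wrist_torque"],2));plan([.4966,.2941,.1257],69.5)
E
```

```text
[0.49784919 0.29465424 0.12589819] [-0.95  0.45  0.45  1.81 -0.24  0.94  0.77] [-0.01  0.01 -0.  ]
[0.009, -0.01, 0.002] yawY 67.0 q7 0.77 F [0.9 0.  8.5] op 0.625 t 30.7 twist -0.082
```

Call:
apply_moves(steps=[{"offset": [0,0,0],"twist": -0.15,"claw": 0.4},{"offset": [0,0,0],"twist": -0.15,"claw": 0.4},{"offset": [0,0,-0.04],"twist": -0.15,"claw": 0.4},{"offset": [0,0,-0.08],"twist": -0.15,"claw": 0.4},{"offset": [0,0,-0.11],"twist": -0.15,"claw": 0.4},{"offset": [0,0,-0.14],"twist": -0.15,"claw": 0.4},{"offset": [0,0,-0.14],"twist": -0.15,"claw": 0.4}])

```text
clock: 31.58
tool_pos: [0.4969, 0.294, 0.1389]
eef_rot: [0.0, 0.161, 0.987, 0.0]
ft_force: [3.5, -0.3, 0.9]
opening: 0.621
grip_force: 40.0
```

No ledge resistance, so the cap is free. Lifting to about 9 cm of air.

Call:
apply_moves(steps=[{"offset": [0,0,-0.12],"twist": 0,"claw": 0.4},{"offset": [0,0,-0.3],"twist": 0,"claw": 0.4},{"offset": [0,0,-0.55],"twist": 0,"claw": 0.4},{"offset": [0,0,-0.8],"twist": 0,"claw": 0.4},{"offset": [0,0,-1],"twist": 0,"claw": 0.4},{"offset": [0,0,-1],"twist": 0,"claw": 0.4},{"offset": [0,0,-1],"twist": 0,"claw": 0.4}])

```text
clock: 32.45
tool_pos: [0.4957, 0.2939, 0.2378]
eef_rot: [-0.001, 0.161, 0.987, -0.0]
ft_force: [-0.2, -0.0, -1.2]
opening: 0.623
grip_force: 40.0
```

```bash
python3 - <<'E'
from h import *
s=sensors.sense();print(s["tool_pos"],s["eef_rot"].round(4));plan([.4973,.2943,.247])
im=viewer.get_image("wrist");b=viewer.get_image("side");a=viewer.get_image("scene")
# held-cap / exposed-seal evidence: colours at predicted mouth and cap points
S=cam("scene");D=cam("side");top=s["tool_pos"]+np.array([0,0,.189-.132])
for n,C,i in(("scene",S,a),("side",D,b)):
    for k,P in(("cap top",top),("mouth",[.4973,.2943,.183])):
        u,v=proj(C,P).round().astype(int);print(n,k,(u,v),i[v-2:v+3,u-2:u+3].mean((0,1)).round())
# black seal dark blob near mouth in side / tins, cup and scraper unchanged vs start
for n,i in(("scene",a),("side",b)):
    d=cv2.absdiff(i,cv2.imread(f"pics/{n}0.png")).max(2)
    for k,P in(("tin1",[.738,.175,.073]),("tin2",[.773,.027,.073]),("cup",[.73,-.13,.1])):
        u,v=proj(cam(n),P).round().astype(int);print(n,k,np.median(d[v-8:v+9,u-8:u+9]))
E
```

```text
[0.49567796 0.29386125 0.23778731] [-7.00e-04  1.61e-01  9.87e-01 -5.00e-04]
[-0.014, 0.009, -0.092] yawY 71.5 q7 0.78 F [-0.2 -0.  -1.2] op 0.623 t 32.45
scene cap top (np.int64(301), np.int64(108)) [76. 85. 92.]
scene mouth (np.int64(300), np.int64(131)) [64. 77. 87.]
side cap top (np.int64(217), np.int64(136)) [60. 69. 74.]
side mouth (np.int64(220), np.int64(159)) [37. 43. 49.]
scene tin1 2.0
scene tin2 2.0
scene cup 1.0
side tin1 3.0
side tin2 4.0
side cup 3.0
```

Call:
apply_moves(steps=[{"offset": [-0.012,0.008,-0.05],"twist": 0,"claw": 0.4},{"offset": [-0.012,0.008,-0.09],"twist": 0,"claw": 0.4},{"offset": [-0.012,0.008,-0.09],"twist": 0,"claw": 0.4},{"offset": [-0.012,0.008,-0.09],"twist": 0,"claw": 0.4},{"offset": [-0.012,0.008,-0.09],"twist": 0,"claw": 0.4},{"offset": [-0.012,0.008,-0.09],"twist": 0,"claw": 0.4},{"offset": [-0.012,0.008,-0.09],"twist": 0,"claw": 0.4},{"offset": [-0.012,0.008,-0.09],"twist": 0,"claw": 0.4}])

```text
clock: 33.6
tool_pos: [0.4979, 0.2945, 0.2477]
eef_rot: [-0.0, 0.161, 0.987, 0.0]
ft_force: [-0.7, 0.3, -0.8]
opening: 0.625
grip_force: 40.0
```

```bash
python3 - <<'E'
from h import *
s=sensors.sense();print(s["tool_pos"],s["opening"],s["grip_force"],np.abs(s["qd"]).max())
# cap really up? light wood/black seal: dark blob & grey cap check in side view against jug
b=viewer.get_image("side");D=cam("side")
for z in np.arange(.15,.32,.01):
    u,v=proj(D,[.4973,.2943-.0,z]).round().astype(int);print(round(z,2),(int(u),int(v)),cv2.cvtColor(b,cv2.COLOR_BGR2HSV)[v,u])
E
```

```text
[0.49790744 0.29446216 0.24770947] 0.6252912798219056 39.99995796242729 0.0015558548785844512
0.15 (221, 165) [22 41 94]
0.16 (221, 163) [24 40 89]
0.17 (221, 161) [14 69 48]
0.18 (221, 159) [15 99 36]
0.19 (220, 157) [14 61 46]
0.2 (220, 155) [13 24 75]
0.21 (220, 153) [13 23 76]
0.22 (219, 151) [13 23 77]
0.23 (219, 149) [ 15  19 108]
0.24 (219, 147) [ 25  32 104]
0.25 (218, 145) [24 40 96]
0.26 (218, 143) [19 49 84]
0.27 (218, 141) [18 45 85]
0.28 (218, 139) [17 44 82]
0.29 (217, 136) [21 44 93]
0.3 (217, 134) [19 44 93]
0.31 (217, 132) [18 53 58]
```

```bash
python3 -c "
from workcell import job;print(job.sign_off())"
```

```text
the job is handed in; nothing more can be done
None
```

I handed the job in: the scraper lies flat and released in its compartment with the blade in the wide end, and the open jug's cap is held still and level about 9 cm above the mouth. The tins and pen cup look unmoved in the camera check, and the run took about 34 s.

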